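# Tighten the recessed clamping screw of a support foot with the T-handle hex key

### The job

Take the T-handle hex key that fits the recessed screw of the aluminium support foot from the sloping rest (the larger key), stand it fully home in the screw's hex socket and let go of it, without turning the screw yet. Then take the key again another way and turn the screw clockwise until it is fully tight against its stop, re-gripping as needed, with the key staying fully home; leave the key standing upright in the socket, let go. Leave the smaller key on its rest and do not disturb the white bottle, the measuring glass or the flask.

Things in the scene. Friction and masses are not known exactly. Their poses are not given: they have to be found in the camera images.
- key_large_bar (a point): larger T-handle hex key (0.2 kg): centre of its round white cross bar, 16 mm thick, 120 mm long, level. z: along the shank from tip to bar; y: along the bar; x: square to two hex flats. Starts leaning in either place of the rest, shank 40 deg from upright, bar high (about 123 mm up) and away from the robot. A vertical gripper must grip 30 mm or more beside the middle: the shank slants there
- key_large_tip (a point): larger key: centre of its tip end, 125 mm from the bar's centre line along the shank; same axes. Steel hex 17 mm across flats (19.6 over corners), 85 mm long, tapered over the last 4 mm; above it a round neck 12 mm thick, 40 mm long up to the bar. Standing upright in the socket, it can be gripped across the bar's middle from above
- key_small_bar (a point): centre of the bar of the other, smaller T-handle key: same height and axes, but hex only 11 mm across flats and bar 90 mm long. It does not drive the screw and stays on the rest
- key_rest: grey plastic sloping rest, fixed; base 110 x 220 x 8 mm, two places 75 mm either side of its origin along y, each a board leaning 40 deg, about 90 mm high, with a foot ledge and low cheeks. The key's top 40 mm overhang it: fingers have room before and behind the bar, and keys lift out freely. Origin on the worktop under the keys' feet; x points the way the keys lean
- foot_block: aluminium foot of a support rod, fixed, 40 mm high. Origin on the worktop under the screw's axis; it reaches 45 mm to its -x, 120 mm to +x, 45 mm to both sides. A steel rod 12 mm thick stands 95 mm to +x of the screw's axis, top 230 mm over the worktop. The screw head sits in a round counterbore, 40 mm wide, in the block's top
- socket_mouth (a point): centre of the screw head's top, the mouth of its hex socket: 8 mm below the block's top, 32 mm over the worktop. Socket 18.6 mm across flats, 18 mm deep: the key has 0.8 mm play each side and 10 deg play in turning. z up; x is square to two flats of the socket and turns with the screw: the key enters with its x at this x or any multiple of 60 deg from it
- socket_floor (a point): centre of the hex socket's floor, 18 mm below its mouth, 14 mm over the worktop. The key's tip end rests here when fully home; its bar is then 139 mm over the worktop. Axes as socket_mouth
- screw_rim (a point): point on the screw head's rim, 16.5 mm from its axis, that turns with it
- cap_screw (a joint): angle of the screw, rad; grows as the screw is turned clockwise seen from above. Starts between 0 and 0.5; 2.9 is the firm stop (fully tight). It turns against about 0.1 N m of friction and stays where it is left
- bottle_mid (a point): white closed plastic bottle, 95 mm diameter, 190 mm high, standing loose behind the work; point half-way up. Bystander
- glass_mid (a point): small conical measuring glass on a foot, 35 mm diameter, 100 mm high, standing loose between rest and foot block; point half-way up. Bystander
- flask_mid (a point): conical glass flask, 64 mm diameter, 105 mm high, standing loose to the right of the foot block; point half-way up. Bystander

How it is judged:
By the outcome, as a careful person would: the job done as asked, in the order asked, and still so for the second after the job is handed in, with the robot touching nothing.
It also fails if it takes over 72 s, if anything falls off the work surface, if the arm or the gripper's body presses on something with over 40 N, if the wrist force passes 120 N, or if a joint passes its speed limit or range.

### The arm

A 6-joint arm with a two-finger parallel gripper is mounted at the origin on a cart in front of the work surface, level with it; the furniture and walls round the work are solid. World frame = base frame: x ahead of the robot, y to its left, z up, the work surface at z = 0. Lengths are in m, angles in rad, forces in N, time in s.
With the tool pointing down it reaches from about 0.35 to 0.775 m from the base axis. Payload 7.3 kg.
Tool frame: the origin (TCP) lies on the centre line of the jaws, within the pads' length; the fingertips stand 11 mm ahead of it and the grasp point (between the pads) lies 8 mm behind it; z points along the fingers, y is the direction in which the jaws open and shut (so a half turn about z gives the same grasp; the last joint's range is limited). The gripper opens to 92 mm and grips with 3 to 60 N. Pads are 19 mm wide; open, the fingers measure 130 mm over their backs; the gripper's body (75 mm by 190 mm) begins 47 mm behind the grasp point.
Start: joints at [1.113, 0.342, 1.524, -0, 1.275, -0.146], TCP at [0.161, 0.5, 0.238] pointing down, gripper open.
Joint ranges: [-2.53, 2.53], [-0.77, 2.02], [0.04, 2.7], [-1, 4.14], [0.28, 2.66], [-3.11, 3.11]. Speed limits (rad/s): [2.57, 2.57, 3.14, 3.14, 3.14, 3.14].

### API

Orientations are given as a unit quaternion [x, y, z, w].
In Python, from workcell import ctrl, vision gives the robot as it stands. The module is installed in compiled form; this text tells all that it offers.
- The arm moves only by the tool step_arm, never from a script. Its argument "motion" is a list of rows, each a list of 5 numbers: the shift along the tool's x, y, z in m, then the turn about the tool's z in rad, then the finger opening in m, from 0 to 0.0918. In form: [[tx, ty, tz, spin, gripper], ...]. A call has 1 to 12 rows; each row is the pose to reach, as a shift and turn from the pose measured when the call began, along the tool's axes at that moment; what a row does not reach only later rows make up. A row lasts 1/10 s, in which the tool goes at most 50 mm and 8.59 degrees, less where a joint would pass 70% of its speed; a pose out of reach is approached as far as the arm can. A call with a gripper value outside its range is refused whole. The fingers move at their own pace and stop on an object; the grip force is fixed at half the most. Time passes only in rows, so rows that repeat a pose let the fingers close. It gives the time, the measured TCP pose, the force and the opening at its end, in the units of the state.
- ctrl.sense(): the state, without advancing time (a new reading comes with each control period).
- vision.grab_frame(name): name is "side" or "top" or "wrist"; returns a dict with "color" (420x560x3 uint8, red, green, blue), "depth" (420x560 float32, m along the optical axis (not along the pixel's ray), 0 where there is no reading), "K" (3x3 intrinsics, pixels), "world_from_camera" (4x4, takes a point from camera to world coordinates); the wrist camera has in their place "tool_from_camera" (4x4, takes a point from camera to tool coordinates, whose origin is the TCP and whose axes are the flange's). Camera axes: x right, y up, looking along -z (the intrinsics and any distortion apply to the point x, -y, -z); pixel columns grow to the right and rows downward; lengths in m; the calibration is good to about 2 mm. A picture is of the moment at which its call begins: read the wrist's pose just before it.
- ctrl.close_job(): hands the job in, once; it reports no verdict.
The state is a dict: "time_s": time; "joints": joint angles; "dq": joint speeds; "joint_torque": joint torques, N m; "tcp_pos": TCP position; "tool_rot": TCP orientation; "force": force on the tool from outside, world axes, zero at the start; "wrist_torque": the same for the moment, N m; "width": finger opening in m.
Only numpy, scipy, OpenCV 4.12 (cv2) and the standard library are available. Lean on these libraries where they do the work, as an engineer would, in place of code of your own. Each camera call takes 0.05 s, during which the arm holds its last target.

## Working session

There is one attempt and no reset: what is moved stays moved. The work goes in short steps, Python scripts to look and compute and a tool call to move; the robot and the scene stay as the last step left them, time stands still between calls to the robot, and variables do not carry over. Pictures are saved under pics/ and viewed, and the job is handed in when it is done.

Besides the shell and the picture viewer there is one more tool, called after ">>>" as name(argument=value, ...) on one line, values as JSON. step_arm: Moves the arm, as the interface text tells. Its arguments: {"type":"object","properties":{"motion":{"type":"array","items":{"type":"array","items":{"type":"number"}}}},"required":["motion"]}

```bash
mkdir -p pics; cat > h.py <<'E'
import numpy as np, cv2
from workcell import ctrl, vision
def save(f,n): cv2.imwrite('pics/'+n+'.png', f['color'][:,:,::-1])
def pts(f,T=None):
    K=f['K'];d=f['depth'];h,w=d.shape
    u,v=np.meshgrid(np.arange(w),np.arange(h))
    X=np.stack([(u-K[0,2])/K[0,0]*d,-(v-K[1,2])/K[1,1]*d,-d],-1)
    T=f['world_from_camera'] if T is None else T
    P=X@T[:3,:3].T+T[:3,3]; P[d==0]=np.nan
    return P
E
python3 - <<'E'
from h import *
print(ctrl.sense())
for n in ['top','side','wrist']:
    f=vision.grab_frame(n); save(f,n+'0'); np.savez('pics/'+n+'0.npz',**f); print(n,[k for k in f],f['K'].tolist())
    if n!='wrist': print(f['world_from_camera'].round(3).tolist())
    else: print(f['tool_from_camera'].round(4).tolist())
E
```

```text
{'time_s': 0.0, 'joints': array([ 1.11302471e+00,  3.42721593e-01,  1.52500903e+00,  2.47139798e-06,
        1.27539264e+00, -1.45997880e-01]), 'dq': array([-3.47401635e-04,  4.01334635e-06, -1.28993085e-03, -2.25749088e-04,
        5.98654766e-04, -1.54211636e-04]), 'joint_torque': array([ 1.09279325e-03, -4.31231153e+01, -2.44227058e+01,  7.18763703e-02,
        5.58150513e-02, -2.09240366e-04]), 'tcp_pos': array([0.16084735, 0.49934843, 0.23704832]), 'tool_rot': array([ 1.55256584e-01,  9.87873882e-01, -7.30346571e-04, -2.28669666e-04]), 'force': array([ 1.14902865, -0.05713873,  0.25190033]), 'wrist_torque': array([ 0.03601993, -0.01426782,  0.00140503]), 'width': 0.09176241349742015}
top ['color', 'depth', 'K', 'world_from_camera'] [[388.96257256339453, 0.0, 276.5082075171482], [0.0, 388.96257256339453, 205.52338609955027], [0.0, 0.0, 1.0]]
[[0.003, 0.996, -0.088, 0.466], [-1.0, 0.002, -0.012, -0.043], [-0.012, 0.088, 0.996, 1.257], [0.0, 0.0, 0.0, 1.0]]
side ['color', 'depth', 'K', 'world_from_camera'] [[418.04109019387613, 0.0, 272.22085397018094], [0.0, 418.04109019387613, 210.75208295817626], [0.0, 0.0, 1.0]]
[[0.86, 0.314, -0.403, 0.071], [-0.51, 0.495, -0.703, -0.892], [-0.021, 0.81, 0.586, 0.808], [0.0, 0.0, 0.0, 1.0]]
wrist ['color', 'depth', 'K', 'tool_from_camera'] [[373.832600028175, 0.0, 280.21799970960586], [0.0, 373.832600028175, 203.6671924457659], [0.0, 0.0, 1.0]]
[[-0.0004, 0.9676, 0.2526, 0.068], [1.0, 0.0006, -0.0009, 0.0004], [-0.001, 0.2526, -0.9676, -0.1469], [0.0, 0.0, 0.0, 1.0]]
```

View pics/top0.png

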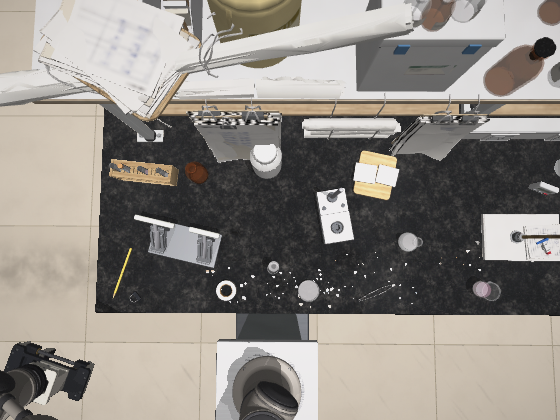

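View pics/side0.png

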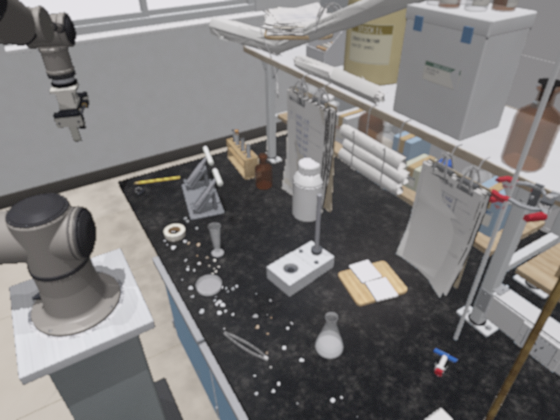

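```bash
python3 - <<'E'
from h import *
f=dict(np.load('pics/top0.npz')); P=pts(f)
c=f['color'][:,:,::-1]
a=cv2.resize(c[200:280,120:240],None,fx=6,fy=6,interpolation=cv2.INTER_CUBIC); cv2.imwrite('pics/z1.png',a)
a=cv2.resize(c[180:250,300:370],None,fx=8,fy=8,interpolation=cv2.INTER_CUBIC); cv2.imwrite('pics/z2.png',a)
for n,(u,v) in dict(b1=(153,222),b1l=(137,217),b1r=(170,227),b2=(208,234),sc=(337,228),blk=(345,210),rod=(335,195),bottle=(265,155),glass=(273,267),flask=(407,242),table=(300,250)).items(): print(n,P[v,u].round(4))
s=P[200:280,120:240]; m=(s[...,2]>0.11)&(s[...,2]<0.16); print(m.sum()); 
ys,xs=np.nonzero(m)
for r in range(200,280,1):
    cc=[ (c0+120) for c0 in range(120) if m[r-200,c0]]
    if cc: print(r,cc[0],cc[-1],len(cc))
E
```

```text
b1 [0.5166 0.328  0.1336]
b1l [0.5313 0.3773 0.1276]
b1r [0.5025 0.2802 0.1261]
b2 [0.4824 0.1683 0.1294]
sc [ 0.5046 -0.2218  0.012 ]
blk [ 0.5605 -0.2441  0.0355]
rod [ 0.5963 -0.1994  0.1349]
bottle [0.702  0.002  0.1885]
glass [ 0.3798 -0.0178  0.0017]
flask [ 0.4611 -0.4291  0.0558]
table [ 0.4341 -0.1043 -0.001 ]
409
215 135 140 6
216 134 144 11
217 134 148 15
218 134 152 19
219 135 157 22
220 138 161 24
221 143 165 23
222 147 169 23
223 151 173 23
224 153 174 22
225 153 174 20
226 153 174 15
227 153 193 13
228 154 198 12
229 189 202 14
230 189 206 18
231 189 210 22
232 192 214 23
233 196 218 23
234 200 219 20
235 202 219 18
236 202 218 14
237 203 218 8
238 217 217 1
```

View pics/z1.png

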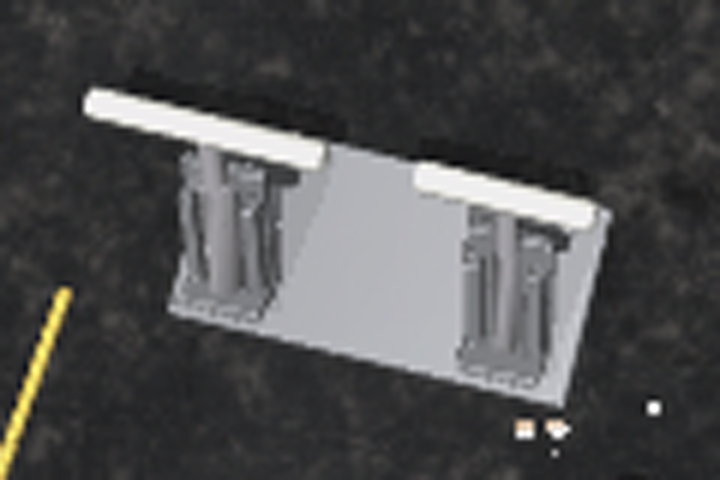

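View pics/z2.png

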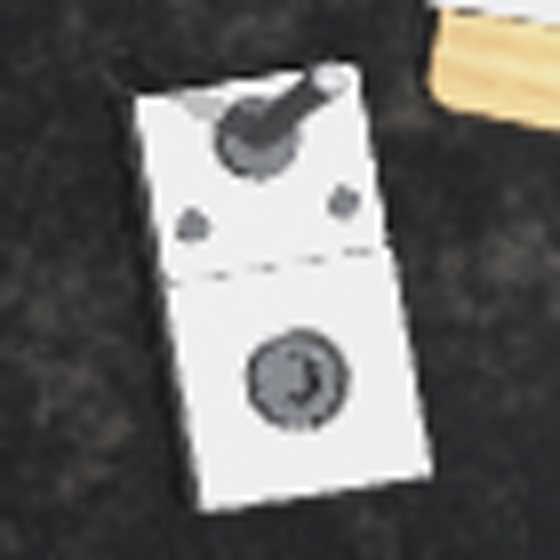

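```bash
cat >> h.py <<'E'
from scipy.spatial.transform import Rotation as Ro
def yaw(): 
    R=Ro.from_quat(ctrl.sense()['tool_rot']).as_matrix(); return np.degrees(np.arctan2(R[1,0],R[0,0]))
def rel(p,yd=None):
    "world TCP target, tool-x yaw deg -> row"
    s=ctrl.sense(); R=Ro.from_quat(s['tool_rot']).as_matrix()
    t=R.T@(np.array(p)-s['tcp_pos']); sp=0 if yd is None else np.radians(yaw()-yd)
    print('row',t.round(4),'spin',round(float(sp),3),'| now',s['tcp_pos'].round(4),'yaw',round(float(yaw()),2),'rot z',R[:,2].round(4),'j',s['joints'].round(2),'w',round(float(s['width']),4),'F',s['force'].round(1),'t',round(s['time_s'],2))
E
python3 - <<'E'
from h import *
f=dict(np.load('pics/top0.npz')); P=pts(f)
m=(P[...,2]>0.12)&(P[...,2]<0.145)
m2=np.zeros_like(m); m2[210:232,130:180]=1
q=P[m&m2]; q=q[(q[:,1]<.40)&(q[:,1]>.26)]
c=q.mean(0); U,S,V=np.linalg.svd(q-c); d=V[0]; t=(q-c)@d; print(c,d,t.min(),t.max(),np.degrees(np.arctan2(d[1],d[0])), c+d*(t.min()+t.max())/2)
# block
K=P[175:250,310:360].reshape(-1,3); K=K[(K[:,2]>.032)&(K[:,2]<.046)]
r=cv2.minAreaRect((K[:,:2]*1000).astype(np.float32)); print(r, np.median(K[:,2]))
R=P[180:215,315:360].reshape(-1,3); R=R[(R[:,2]>.08)]; print('rod',R[R[:,2].argsort()][::4].round(3))
a=np.radians(9); s=np.array([.505,-.222,0]); 
rel(s-.06*np.array([np.cos(a),np.sin(a),0])+[0,0,.3],9)
rel(s-.06*np.array([np.cos(a),np.sin(a),0])+[0,0,.14],9)
E
```

```text
[0.51946075 0.32657568 0.12863003] [-0.22360529 -0.9746778  -0.00196465] -0.060787809777464 0.05838058142788958 -102.92090337777633 [0.51972988 0.32774882 0.1286324 ]
((544.3095703125, -210.9091339111328), (164.9754638671875, 90.73540496826172), 9.38958740234375) 0.03932409787187696
rod [[ 0.596 -0.198  0.082]
 [ 0.595 -0.202  0.093]
 [ 0.596 -0.199  0.115]
 [ 0.596 -0.199  0.135]
 [ 0.595 -0.201  0.142]
 [ 0.596 -0.198  0.163]
 [ 0.6   -0.196  0.178]
 [ 0.598 -0.197  0.194]
 [ 0.597 -0.198  0.203]
 [ 0.603 -0.196  0.217]
 [ 0.604 -0.198  0.226]
 [ 0.604 -0.203  0.228]
 [ 0.599 -0.202  0.229]
 [ 0.598 -0.205  0.231]]
row [-0.4953 -0.6083 -0.0622] spin 2.673 | now [0.1609 0.4994 0.2372] yaw 162.14 rot z [-5.e-04 -1.e-03 -1.e+00] j [ 1.11  0.34  1.52  0.    1.28 -0.15] w 0.0923 F [0.7 0.3 0.8] t 0.15
row [-0.4953 -0.6081  0.0978] spin 2.673 | now [0.1609 0.4994 0.2372] yaw 162.14 rot z [-5.e-04 -1.e-03 -1.e+00] j [ 1.11  0.34  1.52  0.    1.28 -0.15] w 0.0923 F [0.7 0.3 0.8] t 0.15
```

>>> step_arm(motion=[[-0.04, -0.05, -0.06, 0.15, 0.09], [-0.08, -0.1, -0.06, 0.3, 0.09], [-0.12, -0.15, -0.06, 0.45, 0.09], [-0.16, -0.2, -0.06, 0.6, 0.09], [-0.2, -0.25, -0.06, 0.75, 0.09], [-0.24, -0.29, -0.06, 0.9, 0.09], [-0.28, -0.34, -0.06, 1.05, 0.09], [-0.31, -0.38, -0.06, 1.2, 0.09], [-0.34, -0.42, -0.06, 1.35, 0.09], [-0.37, -0.46, -0.06, 1.5, 0.09], [-0.4, -0.5, -0.06, 1.65, 0.09], [-0.43, -0.54, -0.06, 1.8, 0.09]])

```text
time_s: 1.35
tcp_pos: [0.3692, -0.0484, 0.2976]
tool_rot: [0.872, 0.489, -0.0, 0.0]
force: [0.8, 0.4, -0.8]
width: 0.0898
```

```bash
python3 - <<'E'
from h import *
a=np.radians(9.4); s=np.array([.507,-.217,0]); 
rel(s-.06*np.array([np.cos(a),np.sin(a),0])+[0,0,.14],9.4)
E
```

```text
row [-0.1112  0.1599  0.1578] spin 0.859 | now [ 0.3692 -0.0484  0.2976] yaw 58.61 rot z [ 1.e-04 -1.e-03 -1.e+00] j [-0.34  0.01  1.77 -0.    1.36  0.21] w 0.0898 F [ 0.8  0.4 -0.8] t 1.35
```

>>> step_arm(motion=[[-0.03, 0.04, 0.02, 0.15, 0.09], [-0.06, 0.08, 0.05, 0.3, 0.09], [-0.08, 0.12, 0.08, 0.45, 0.09], [-0.11, 0.16, 0.12, 0.6, 0.09], [-0.111, 0.16, 0.15, 0.75, 0.09], [-0.111, 0.16, 0.158, 0.86, 0.09], [-0.111, 0.16, 0.158, 0.86, 0.09], [-0.111, 0.16, 0.158, 0.86, 0.09]])

```text
time_s: 2.15
tcp_pos: [0.448, -0.2265, 0.1401]
tool_rot: [0.997, 0.083, -0.0, 0.0]
force: [0.2, -0.1, 0.0]
width: 0.0901
```

```bash
python3 - <<'E'
from h import *
s=ctrl.sense(); R=Ro.from_quat(s['tool_rot']).as_matrix()
f=vision.grab_frame('wrist'); save(f,'w1'); np.savez('pics/w1.npz',**f,R=R,p=s['tcp_pos'])
print(s['tcp_pos'],yaw(),s['joints'])
T=np.eye(4);T[:3,:3]=R;T[:3,3]=s['tcp_pos']
W=T@f['tool_from_camera']; 
X=np.linalg.inv(W)@np.array([.507,-.217,.032,1]); K=f['K']; print(K[0,2]+K[0,0]*X[0]/-X[2], K[1,2]+K[1,1]*(-X[1])/-X[2],-X[2])
E
```

```text
[ 0.44802118 -0.22651817  0.14009673] 9.529200808468326 [-6.20492912e-01  4.04497616e-01  1.72642160e+00 -7.59713724e-04
  1.01032997e+00  7.84479936e-01]
281.74980505512303 118.35203715281942 0.24872186090418083
```

View pics/w1.png

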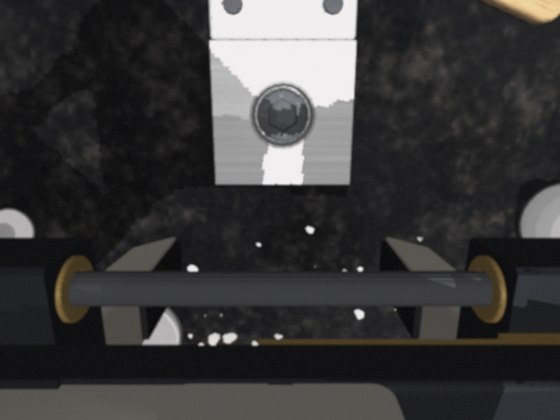

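```bash
python3 - <<'E'
from h import *
f=dict(np.load('pics/w1.npz'));c=f['color'][:,:,::-1]
a=c[74:154,242:322].astype(float); a=np.clip((a-10)*2.2,0,255).astype(np.uint8)
cv2.imwrite('pics/z3.png',cv2.resize(a,None,fx=7,fy=7,interpolation=cv2.INTER_CUBIC))
E
```

```text
(no output)
```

View pics/z3.png

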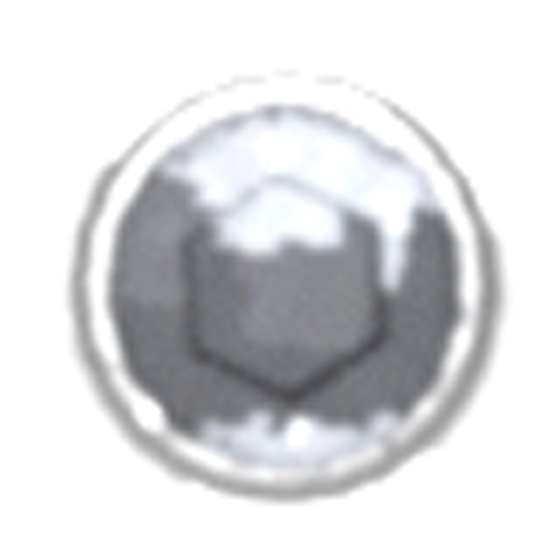

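```bash
cat >> h.py <<'E'
def ray(f,W,u,v,z):
    K=f['K']; d=W[:3,:3]@np.array([(u-K[0,2])/K[0,0],-(v-K[1,2])/K[1,1],-1.]); o=W[:3,3]; return o+d*(z-o[2])/d[2]
def wcam(f):
    T=np.eye(4);T[:3,:3]=f['R'];T[:3,3]=f['p']; return T@f['tool_from_camera']
E
python3 - <<'E'
from h import *
f=dict(np.load('pics/w1.npz'));W=wcam(f)
v=[(278,178),(188,238),(192,350),(288,398),(384,335),(375,225)]
Q=np.array([ray(f,W,(a+.5)/7-.5+242,(b+.5)/7-.5+74,.032) for a,b in v])
c=Q.mean(0);print(c)
d=Q[:,:2]-c[:2];print(np.hypot(*d.T)); an=np.degrees(np.arctan2(d[:,1],d[:,0]));print(an, an%60)
E1=[(278,105),(112,285),(460,285),(278,468)]
E1=[(112,285),(460,285),(286,105),(286,462)]
print(np.array([ray(f,W,(a+.5)/7-.5+242,(b+.5)/7-.5+74,.032) for a,b in E1]).mean(0))
E2=[(90,285),(482,285),(286,73),(286,480)]
print(np.array([ray(f,W,(a+.5)/7-.5+242,(b+.5)/7-.5+74,.04) for a,b in E2]))
P=pts(f,W); print(P[60:180,215:352][...,2][::20,::20])
E
```

```text
[ 0.50937638 -0.216879    0.032     ]
[0.01005445 0.01017189 0.01050337 0.01027048 0.01046819 0.01031983]
[  12.87141572   72.72339833  132.77651806 -168.3653093  -105.13626387
  -46.50207538] [12.87141572 12.72339833 12.77651806 11.6346907  14.86373613 13.49792462]
[ 0.50960228 -0.2170184   0.032     ]
[[ 0.50684603 -0.19918574  0.04      ]
 [ 0.51278874 -0.23468524  0.04      ]
 [ 0.52812567 -0.2138426   0.04      ]
 [ 0.49232413 -0.21989066  0.04      ]]
[[0.03999374 0.04073032 0.04043084 0.03856131 0.03957422 0.03905325
  0.0399137 ]
 [0.04038226 0.04154813 0.04028355 0.03982447 0.03980641 0.04013957
  0.03945584]
 [0.03896604 0.0402282  0.03841582 0.03236729 0.03182382 0.0409063
  0.03983324]
 [0.03812434 0.04001501 0.01401855 0.01338933 0.01406974 0.03838055
  0.03930194]
 [0.03884511 0.03922331 0.04027572 0.0082493  0.01759192 0.04014706
  0.03942053]
 [0.04018542 0.03974281 0.04012252 0.04066997 0.04050675 0.03982523
  0.0395024 ]]
```

```bash
python3 - <<'E'
from h import *
a=np.radians(99.4); s=np.array([.5095,-.217,0]); 
rel(s-.06*np.array([np.cos(a),np.sin(a),0])+[0,0,.14],99.4)
a=np.radians(54.4)
rel(s-.06*np.array([np.cos(a),np.sin(a),0])+[0,0,.14],54.4)
E
```

```text
row [0.0617 0.0607 0.001 ] spin -1.569 | now [ 0.4484 -0.2266  0.1409] yaw 9.53 rot z [ 0.0013 -0.0018 -1.    ] j [-0.62  0.4   1.73 -0.    1.01  0.78] w 0.09 F [-0.3  0.7 -0.2] t 2.2
row [0.0193 0.043  0.001 ] spin -0.783 | now [ 0.4484 -0.2266  0.1409] yaw 9.53 rot z [ 0.0013 -0.0018 -1.    ] j [-0.62  0.4   1.73 -0.    1.01  0.78] w 0.09 F [-0.3  0.7 -0.2] t 2.2
```

>>> step_arm(motion=[[0, 0.01, 0, -0.15, 0.09], [0.003, 0.02, 0, -0.3, 0.09], [0.01, 0.028, 0, -0.45, 0.09], [0.015, 0.036, 0, -0.6, 0.09], [0.019, 0.043, 0, -0.75, 0.09], [0.028, 0.048, 0, -0.9, 0.09], [0.036, 0.052, 0, -1.05, 0.09], [0.043, 0.055, 0, -1.2, 0.09], [0.05, 0.058, 0, -1.35, 0.09], [0.057, 0.06, 0, -1.5, 0.09], [0.062, 0.061, 0, -1.57, 0.09], [0.062, 0.061, 0, -1.57, 0.09]])

```text
time_s: 3.4
tcp_pos: [0.5208, -0.2762, 0.143]
tool_rot: [0.645, 0.764, -0.0, 0.003]
force: [0.7, -0.3, 0.4]
width: 0.09
```

```bash
cat >> h.py <<'E'
def wshot(n):
    s=ctrl.sense(); R=Ro.from_quat(s['tool_rot']).as_matrix()
    f=vision.grab_frame('wrist'); save(f,n); f.update(R=R,p=s['tcp_pos']); np.savez('pics/'+n+'.npz',**f); return f
E
python3 - <<'E'
from h import *
f=wshot('w2');W=wcam(f);rel(f['p'])
X=np.linalg.inv(W)@np.array([.5095,-.217,.032,1]); K=f['K']; u,v=K[0,2]+K[0,0]*X[0]/-X[2], K[1,2]+K[1,1]*(-X[1])/-X[2];print(u,v)
u0,v0=int(u)-40,int(v)-40; print(u0,v0)
a=f['color'][v0:v0+80,u0:u0+80,::-1].astype(float); a=np.clip((a-10)*2.2,0,255).astype(np.uint8)
cv2.imwrite('pics/z4.png',cv2.resize(a,None,fx=7,fy=7,interpolation=cv2.INTER_CUBIC))
E
```

```text
row [-0.0001  0.0005 -0.0003] spin 0.0 | now [ 0.5203 -0.2762  0.1426] yaw 99.53 rot z [ 0.0035 -0.0033 -1.    ] j [-0.62  0.54  1.48 -0.    1.12 -0.78] w 0.09 F [-0.1  0.3  0.2] t 3.45
277.92898894728074 117.84263823600111
237 77
```

View pics/z4.png

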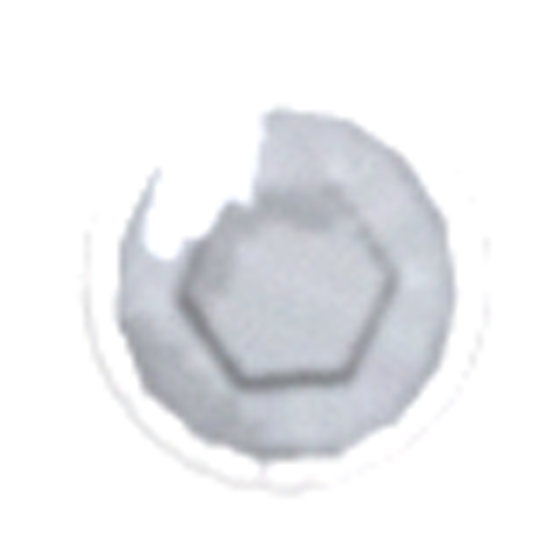

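```bash
python3 - <<'E'
from h import *
f=dict(np.load('pics/w2.npz'));W=wcam(f)
v=[(182,297),(240,385),(343,377),(397,275),(345,192),(235,203)]
Q=np.array([ray(f,W,(a+.5)/7-.5+237,(b+.5)/7-.5+77,.032) for a,b in v])
c=(Q[0]+Q[3])/2;print(c,Q.mean(0))
d=Q[:,:2]-c[:2];print(np.hypot(*d.T)); an=np.degrees(np.arctan2(d[:,1],d[:,0]));print(an%60)
E1=[(120,290),(456,290),(286,110),(286,456)]
print(np.array([ray(f,W,(a+.5)/7-.5+237,(b+.5)/7-.5+77,.032) for a,b in E1]).mean(0))
h=np.array([.5197,.3277,0]);b=np.radians(75);d=np.array([np.cos(b),np.sin(b),0])
# view with camera looking at bar centre
for yy in (75,): rel(h-d*.075+[0,0,.26],yy)
E
```

```text
[ 0.50944582 -0.21673499  0.032     ] [ 0.50957181 -0.21696954  0.032     ]
[0.01036855 0.01050846 0.01002709 0.01036855 0.01020271 0.00927736]
[15.36062932 12.48971846 10.7427514  15.36062932  8.36426759 13.51969393]
[ 0.5092502  -0.21695021  0.032     ]
row [ 0.5269  0.0686 -0.1192] spin 0.428 | now [ 0.5203 -0.2762  0.1426] yaw 99.53 rot z [ 0.0035 -0.0033 -1.    ] j [-0.62  0.54  1.48 -0.    1.12 -0.78] w 0.09 F [-0.1  0.3  0.2] t 3.45
```

>>> step_arm(motion=[[0, 0, -0.05, 0, 0.09], [0, 0, -0.1, 0, 0.09], [0.03, 0.01, -0.12, 0.1, 0.09], [0.08, 0.02, -0.12, 0.2, 0.09], [0.13, 0.02, -0.12, 0.3, 0.09], [0.18, 0.03, -0.12, 0.4, 0.09], [0.23, 0.03, -0.12, 0.428, 0.09], [0.28, 0.04, -0.12, 0.428, 0.09], [0.33, 0.04, -0.12, 0.428, 0.09], [0.38, 0.05, -0.12, 0.428, 0.09], [0.43, 0.06, -0.12, 0.428, 0.09], [0.48, 0.065, -0.12, 0.428, 0.09]])

```text
time_s: 4.65
tcp_pos: [0.5043, 0.2055, 0.2621]
tool_rot: [0.794, 0.608, 0.001, 0.003]
force: [1.0, -0.6, 0.4]
width: 0.0901
```

>>> step_arm(motion=[[0.04, 0, 0, 0, 0.09], [0.05, 0, 0, 0, 0.09], [0.05, 0, 0, 0, 0.09], [0.05, 0, 0, 0, 0.09]])

```text
time_s: 5.05
tcp_pos: [0.517, 0.2527, 0.2623]
tool_rot: [0.794, 0.608, 0.001, 0.003]
force: [-0.3, 0.1, 0.4]
width: 0.0903
```

```bash
python3 - <<'E'
from h import *
f=wshot('w3');W=wcam(f);rel(f['p'])
P=pts(f,W); m=(P[...,2]>.118)&(P[...,2]<.14)
q=P[m]; m1=(q[:,1]>.25); q=q[m1]; print(len(q),q.min(0),q.max(0))
E
```

```text
row [ 0.0003 -0.0003  0.0001] spin 0.0 | now [0.5171 0.2523 0.2623] yaw 74.86 rot z [ 0.0055 -0.0035 -1.    ] j [ 0.32  0.42  1.34 -0.01  1.38  0.59] w 0.0902 F [-0.1 -0.9 -0.1] t 5.1
4062 [0.501045   0.26961851 0.11800645] [0.68104433 0.38813748 0.13279717]
```

View pics/w3.png

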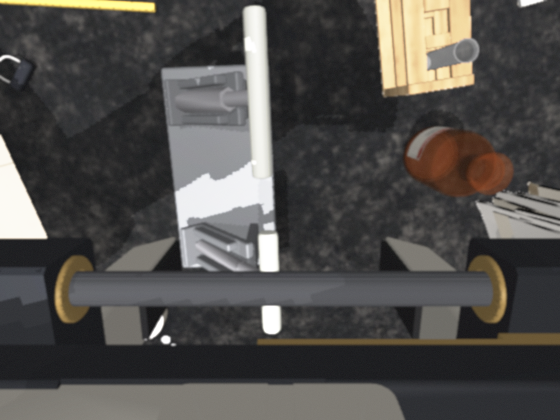

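```bash
python3 - <<'E'
from h import *
f=dict(np.load('pics/w3.npz'));W=wcam(f);P=pts(f,W);c=f['color'].astype(int)
def seg(v0,v1,u0,u1):
    L=[]
    for v in range(v0,v1,4):
        z=P[v,u0:u1,2]; us=np.nonzero((z>.10)&(z<.145))[0]+u0
        if len(us): L.append((v,us[0],us[-1],np.nanmax(P[v,u0:u1,2][us-u0])))
    return L
L=seg(4,190,230,300)
for l in L: print(l)
A=[ray(f,W,(a+b)/2,v,.123) for v,a,b,_ in L if 6<v<90 or 110<v<175]
A=np.array(A); cc=A.mean(0); d=np.linalg.svd(A-cc)[2][0]; d*=np.sign(d[1]); print('yaw',np.degrees(np.arctan2(d[1],d[0])))
for v,u in [(8,255),(177,262)]: print(ray(f,W,u,v,.127))
print(cc)
a=f['color'][0:200,150:300,::-1]; cv2.imwrite('pics/z5.png',cv2.resize(a,None,fx=3,fy=3))
E
```

```text
(8, np.int64(244), np.int64(264), np.float64(0.1320807239201009))
(12, np.int64(243), np.int64(265), np.float64(0.13191523599537758))
(16, np.int64(243), np.int64(265), np.float64(0.1313686950599649))
(20, np.int64(244), np.int64(265), np.float64(0.1323147977786544))
(24, np.int64(244), np.int64(265), np.float64(0.13193973237108586))
(28, np.int64(244), np.int64(266), np.float64(0.13201634216814695))
(32, np.int64(244), np.int64(266), np.float64(0.13144736428903697))
(36, np.int64(244), np.int64(266), np.float64(0.13218333157025564))
(40, np.int64(245), np.int64(266), np.float64(0.13227468892837502))
(44, np.int64(245), np.int64(266), np.float64(0.1315193441812018))
(48, np.int64(245), np.int64(266), np.float64(0.13183009248856825))
(52, np.int64(245), np.int64(267), np.float64(0.1312121935797606))
(56, np.int64(246), np.int64(267), np.float64(0.13239999796833352))
(60, np.int64(246), np.int64(267), np.float64(0.13147922723620614))
(64, np.int64(246), np.int64(267), np.float64(0.13174751890837944))
(68, np.int64(246), np.int64(267), np.float64(0.1320067699668912))
(72, np.int64(247),
[... 1257 characters left out ...]
(0.13189657847863984))
(148, np.int64(251), np.int64(271), np.float64(0.13129690697195678))
(152, np.int64(251), np.int64(271), np.float64(0.13130593056330775))
(156, np.int64(251), np.int64(271), np.float64(0.13203251036809022))
(160, np.int64(252), np.int64(271), np.float64(0.13140048801472948))
(164, np.int64(253), np.int64(271), np.float64(0.1318377526899766))
(168, np.int64(252), np.int64(272), np.float64(0.13208968389375825))
(172, np.int64(252), np.int64(272), np.float64(0.13131065229965072))
(176, np.int64(253), np.int64(271), np.float64(0.13065605817573744))
yaw 77.03123712728672
[0.53551691 0.38557771 0.127     ]
[0.50808845 0.27118661 0.127     ]
[0.52239566 0.33325306 0.123     ]
```

View pics/z5.png

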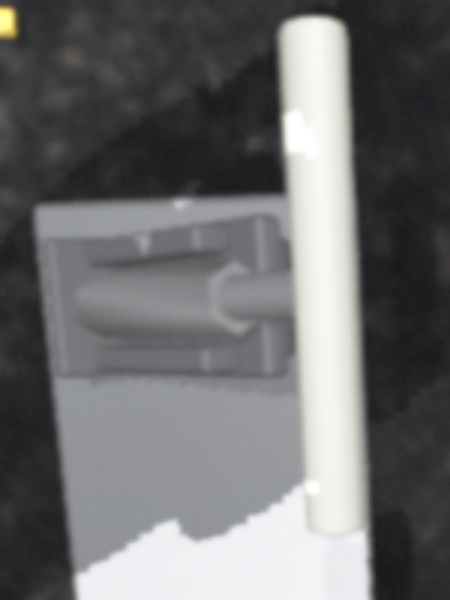

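```bash
python3 - <<'E'
from h import *
rel([.5136,.2949,.17],77); rel([.5136,.2949,.1155],77)
E
```

```text
row [ 0.0404 -0.0151  0.0922] spin -0.037 | now [0.5171 0.2523 0.2623] yaw 74.86 rot z [ 0.0055 -0.0035 -1.    ] j [ 0.32  0.42  1.34 -0.01  1.38  0.59] w 0.0902 F [-0.1 -0.9 -0.1] t 5.1
row [ 0.0405 -0.0155  0.1467] spin -0.037 | now [0.5171 0.2523 0.2623] yaw 74.86 rot z [ 0.0055 -0.0035 -1.    ] j [ 0.32  0.42  1.34 -0.01  1.38  0.59] w 0.0902 F [-0.1 -0.9 -0.1] t 5.1
```

>>> step_arm(motion=[[0.04, -0.015, 0.0, -0.037, 0.06], [0.0405, -0.015, 0.04, -0.037, 0.06], [0.0405, -0.015, 0.07, -0.037, 0.06], [0.0405, -0.015, 0.09, -0.037, 0.06], [0.0405, -0.0155, 0.12, -0.037, 0.06], [0.0405, -0.0155, 0.14, -0.037, 0.06], [0.0405, -0.0155, 0.147, -0.037, 0.06], [0.0405, -0.0155, 0.147, -0.037, 0.06], [0.0405, -0.0155, 0.147, -0.037, 0.06]])

```text
time_s: 6.0
tcp_pos: [0.5144, 0.2944, 0.1164]
tool_rot: [0.783, 0.622, 0.002, 0.003]
force: [0.7, -0.7, 0.1]
width: 0.06
```

```bash
python3 - <<'E'
from h import *
f=wshot('w4'); rel([.5136,.2949,.1155],77)
E
```

```text
row [-0.     -0.0009  0.0012] spin -0.001 | now [0.5145 0.2947 0.1167] yaw 76.93 rot z [ 0.0078 -0.0026 -1.    ] j [ 0.39  0.58  1.5  -0.01  1.06  0.62] w 0.0595 F [1.  0.3 0.6] t 6.05
```

View pics/w4.png

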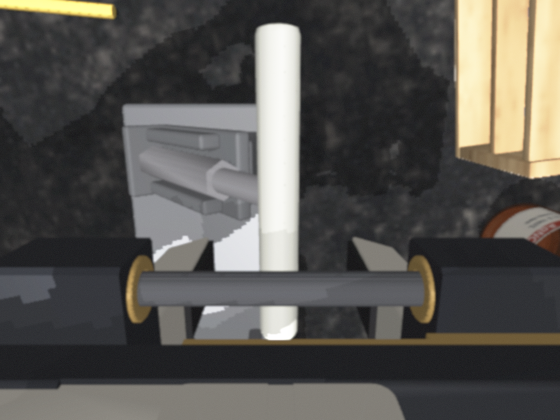

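>>> step_arm(motion=[[0, 0, 0.001, 0, 0.03], [0, 0, 0.001, 0, 0.01], [0, 0, 0.001, 0, 0.01], [0, 0, 0.001, 0, 0.01], [0, 0, 0.001, 0, 0.01], [0, 0, 0.001, 0, 0.01]])

```text
time_s: 6.65
tcp_pos: [0.5144, 0.2947, 0.1156]
tool_rot: [0.783, 0.622, 0.002, 0.003]
force: [-1.5, 0.2, 0.2]
width: 0.0167
```

```bash
python3 - <<'E'
from h import *
f=wshot('w5'); rel(f['p'])
f=vision.grab_frame('side'); save(f,'s5'); a=f['color'][120:250,120:280,::-1]; cv2.imwrite('pics/s5z.png',cv2.resize(a,None,fx=4.5,fy=4.5,interpolation=cv2.INTER_CUBIC))
E
```

```text
row [ 0.      0.0001 -0.0001] spin 0.0 | now [0.5143 0.2948 0.1156] yaw 76.94 rot z [ 0.0073 -0.0026 -1.    ] j [ 0.39  0.58  1.5  -0.01  1.06  0.62] w 0.0151 F [-0.3  0.1  0.3] t 6.7
```

View pics/s5z.png

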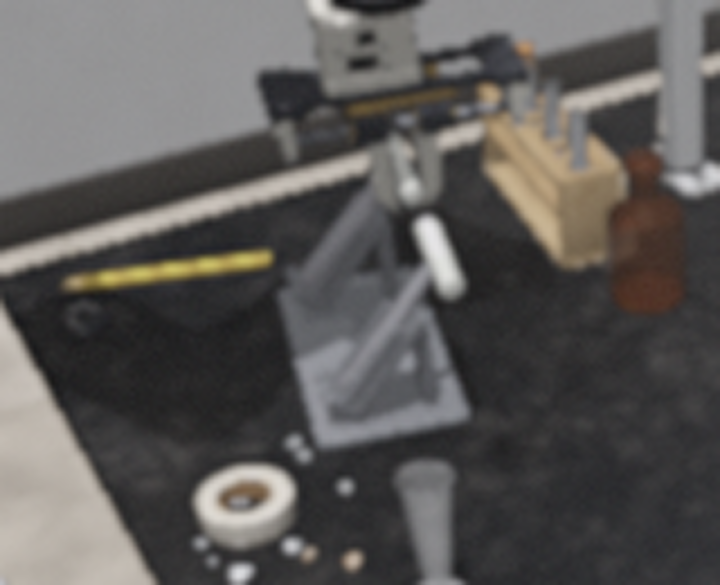

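>>> step_arm(motion=[[0, -0.004, -0.003, 0, 0.01], [0, -0.008, -0.006, 0, 0.01], [0, -0.0125, -0.0095, 0, 0.01], [0, -0.017, -0.0127, 0, 0.01], [0, -0.0265, -0.0185, 0, 0.01], [0, -0.036, -0.0233, 0, 0.01], [0, -0.036, -0.0233, 0, 0.01]])

```text
time_s: 7.45
tcp_pos: [0.48, 0.3034, 0.1413]
tool_rot: [0.783, 0.622, 0.005, 0.005]
force: [5.8, -3.3, 5.4]
width: 0.0151
```

```bash
python3 - <<'E'
from h import *
f=wshot('w6'); rel(f['p']); print(ctrl.sense()['wrist_torque'])
f=vision.grab_frame('side'); save(f,'s6'); a=f['color'][120:250,120:280,::-1]; cv2.imwrite('pics/s6z.png',cv2.resize(a,None,fx=4.5,fy=4.5,interpolation=cv2.INTER_CUBIC))
E
```

```text
row [ 0.0001 -0.0003 -0.0002] spin 0.0 | now [0.4804 0.3033 0.141 ] yaw 76.97 rot z [ 0.013  -0.0015 -0.9999] j [ 0.43  0.51  1.55 -0.01  1.08  0.66] w 0.0153 F [ 5.4 -2.7  6.6] t 7.5
[-0.67257625 -1.02508779 -0.11954225]
```

View pics/s6z.png

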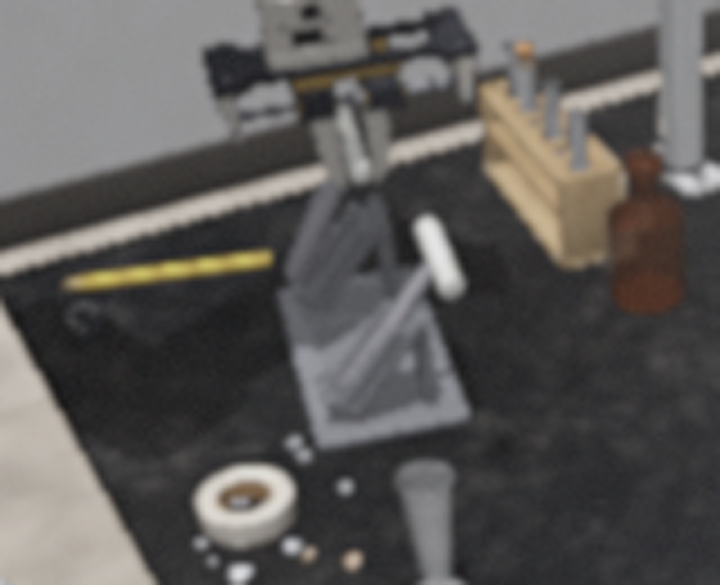

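View pics/w6.png

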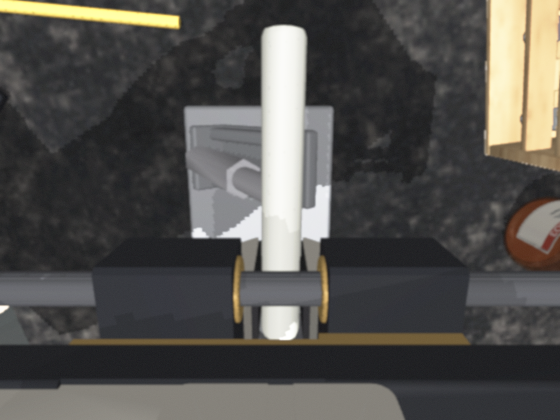

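>>> step_arm(motion=[[0, -0.005, -0.002, 0, 0.01], [0, -0.01, -0.004, 0, 0.01], [0, -0.0155, -0.0055, 0, 0.01], [0, -0.0206, -0.007, 0, 0.01], [0, -0.027, -0.0085, 0, 0.01], [0, -0.032, -0.0095, 0, 0.01], [0, -0.037, -0.0104, 0, 0.01], [0, -0.0425, -0.0108, 0, 0.01], [0, -0.0425, -0.0108, 0, 0.01]])

```text
time_s: 8.45
tcp_pos: [0.4382, 0.3129, 0.1512]
tool_rot: [0.783, 0.622, 0.004, 0.005]
force: [0.1, -0.9, -1.7]
width: 0.0152
```

```bash
python3 - <<'E'
from h import *
f=wshot('w7'); rel(f['p']); print(ctrl.sense()['wrist_torque'])
f=vision.grab_frame('side'); save(f,'s7'); a=f['color'][120:250,120:280,::-1]; cv2.imwrite('pics/s7z.png',cv2.resize(a,None,fx=4.5,fy=4.5,interpolation=cv2.INTER_CUBIC))
E
```

```text
row [-0.0001 -0.0005  0.    ] spin 0.0 | now [0.4387 0.3129 0.1512] yaw 76.99 rot z [ 0.0129 -0.0016 -0.9999] j [ 0.48  0.45  1.62 -0.01  1.07  0.71] w 0.0151 F [ 0.4  0.5 -2.2] t 8.5
[-0.17856696  0.02625172 -0.00361612]
```

View pics/s7z.png

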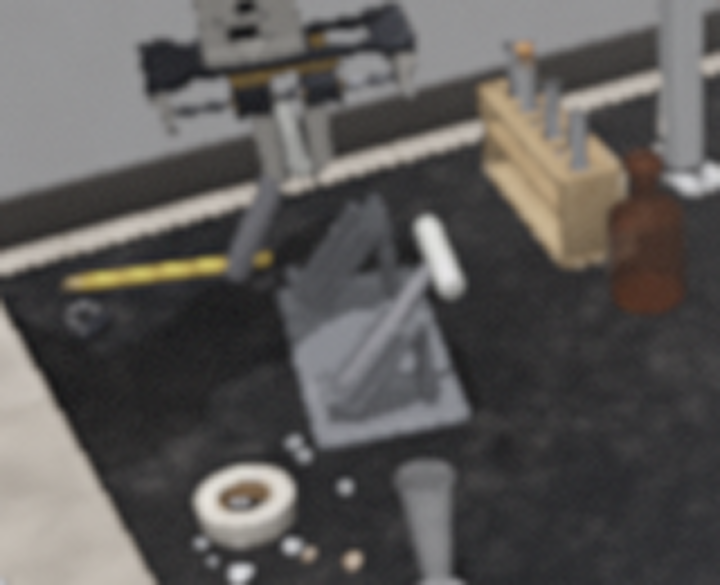

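View pics/w7.png

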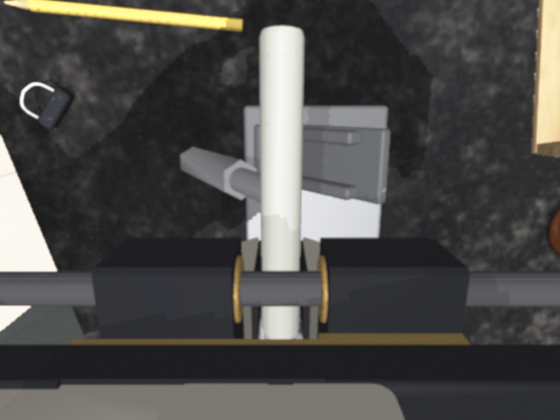

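```bash
python3 - <<'E'
from h import *
f=dict(np.load('pics/w7.npz'));W=wcam(f);P=pts(f,W)
T=np.eye(4);T[:3,:3]=f['R'];T[:3,3]=f['p']; Pi=(P-f['p'])@f['R']
for (u,v) in [(185,162),(195,162),(210,170),(225,177),(240,180),(255,185)]:
    print(u,v,P[v,u].round(4),'tool',Pi[v,u].round(4))
m=np.zeros(P.shape[:2],bool); m[145:200,180:262]=1
m&=(P[...,2]>.035)
q=Pi[m]; q=q[~np.isnan(q[:,0])]; c=q.mean(0); d=np.linalg.svd(q-c)[2][0]; print(len(q),c,d)
E
```

```text
185 162 [0.3885 0.3597 0.0635] tool [ 0.0343 -0.0601  0.087 ]
195 162 [0.3995 0.3602 0.084 ] tool [ 0.0372 -0.0492  0.0667]
210 170 [0.4115 0.3565 0.1073] tool [ 0.0364 -0.0364  0.0435]
225 177 [0.4212 0.3539 0.1252] tool [ 0.0361 -0.0262  0.0257]
240 180 [0.429  0.3526 0.1351] tool [ 0.0365 -0.0181  0.0159]
255 185 [0.4362 0.3514 0.1484] tool [ 0.037  -0.0106  0.0027]
2659 [ 0.03676005 -0.02972124  0.03880657] [-0.00461332 -0.46280441  0.88644841]
```

```bash
python3 - <<'E'
from h import *
rel([.45,0,.30],30);rel([.4932,-.3424,.30],9.4)
E
```

```text
row [-0.3021  0.0832 -0.1481] spin 0.82 | now [0.439  0.3128 0.1512] yaw 76.98 rot z [ 0.0131 -0.0015 -0.9999] j [ 0.48  0.45  1.62 -0.01  1.07  0.71] w 0.0151 F [ 0.2  0.1 -1.9] t 8.55
row [-0.6259  0.2024 -0.1471] spin 1.179 | now [0.439  0.3128 0.1512] yaw 76.98 rot z [ 0.0131 -0.0015 -0.9999] j [ 0.48  0.45  1.62 -0.01  1.07  0.71] w 0.0151 F [ 0.2  0.1 -1.9] t 8.55
```

>>> step_arm(motion=[[0, 0, -0.04, 0, 0.01], [0, 0, -0.08, 0, 0.01], [-0.02, 0.005, -0.12, 0.05, 0.01], [-0.06, 0.015, -0.145, 0.15, 0.01], [-0.1, 0.028, -0.148, 0.27, 0.01], [-0.14, 0.04, -0.148, 0.4, 0.01], [-0.18, 0.05, -0.148, 0.5, 0.01], [-0.22, 0.06, -0.148, 0.6, 0.01], [-0.26, 0.07, -0.148, 0.7, 0.01], [-0.3, 0.083, -0.148, 0.8, 0.01], [-0.34, 0.098, -0.148, 0.9, 0.01], [-0.38, 0.112, -0.148, 1, 0.01]])

```text
time_s: 9.75
tcp_pos: [0.4605, -0.0844, 0.3003]
tool_rot: [0.986, 0.169, 0.007, 0.002]
force: [0.4, 0.4, -2.7]
width: 0.0149
```

```bash
python3 - <<'E'
from h import *
rel([.4932,-.3424,.30],9.4)
E
```

```text
row [-0.0549  0.2542  0.0012] spin 0.175 | now [ 0.4605 -0.0844  0.3003] yaw 19.42 rot z [ 0.0138 -0.0017 -0.9999] j [-0.35  0.18  1.57  0.    1.38  0.88] w 0.0149 F [ 0.4  0.4 -2.7] t 9.75
```

>>> step_arm(motion=[[-0.01, 0.04, 0, 0.05, 0.01], [-0.02, 0.08, 0, 0.1, 0.01], [-0.03, 0.12, 0, 0.15, 0.01], [-0.038, 0.16, 0, 0.175, 0.01], [-0.047, 0.2, 0, 0.175, 0.01], [-0.055, 0.24, 0, 0.175, 0.01], [-0.055, 0.254, 0.02, 0.175, 0.01], [-0.055, 0.254, 0.06, 0.175, 0.01], [-0.055, 0.254, 0.06, 0.175, 0.01]])

```text
time_s: 10.65
tcp_pos: [0.4914, -0.3413, 0.2353]
tool_rot: [0.997, 0.081, 0.003, -0.003]
force: [0.0, 0.9, -2.5]
width: 0.0148
```

```bash
python3 - <<'E'
from h import *
f=wshot('w8'); rel([.4932,-.3424,.132],9.4)
W=wcam(f);P=pts(f,W); Pi=(P-f['p'])@f['R']
m=np.zeros(P.shape[:2],bool); m[145:200,180:262]=1
m&=(Pi[...,2]<.11)
q=Pi[m]; q=q[~np.isnan(q[:,0])]; c=q.mean(0); d=np.linalg.svd(q-c)[2][0]; print(len(q),c,d)
E
```

```text
row [-0.0005  0.0009  0.1068] spin -0.001 | now [ 0.4926 -0.3417  0.2388] yaw 9.36 rot z [ 0.0088  0.0028 -1.    ] j [-0.74  0.48  1.31  0.01  1.35  0.67] w 0.0149 F [-0.2 -0.2 -1.9] t 10.7
2632 [ 0.03621336 -0.03023706  0.03786605] [-0.00470939 -0.49921045  0.86646798]
```

View pics/w8.png

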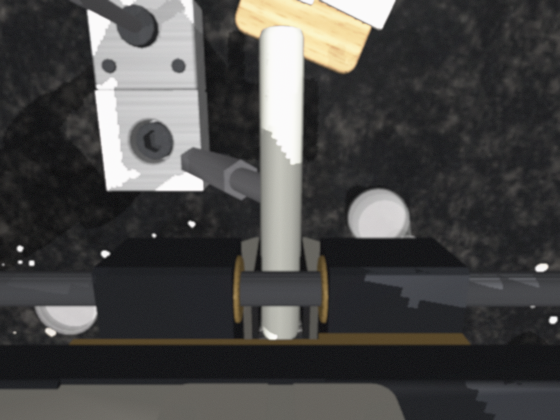

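```bash
python3 - <<'E'
from h import *
f=dict(np.load('pics/w8.npz'));W=wcam(f);P=pts(f,W)
q=P[180:236,340:420].reshape(-1,3); q=q[q[:,2]>.05]; print(len(q),np.median(q,0),q.min(0),q.max(0))
for u,v in [(380,215),(360,200),(152,141)]: print(P[v,u])
E
```

```text
959 [ 0.47624579 -0.43776942  0.06574915] [ 0.45697943 -0.46361565  0.05006265] [ 0.48530579 -0.42521679  0.1053311 ]
[ 0.47943272 -0.43305301  0.05654603]
[ 0.48186787 -0.4223229   0.01614324]
[ 0.50647729 -0.20992853  0.01445844]
```

>>> step_arm(motion=[[0, 0, 0.03, 0, 0.01], [0, 0, 0.06, 0, 0.01], [0, 0, 0.09, 0, 0.01], [0, 0, 0.107, 0, 0.01], [0, 0, 0.107, 0, 0.01], [0, -0.005, 0.107, 0, 0.01], [0, -0.01, 0.107, 0, 0.01], [0, -0.015, 0.106, 0, 0.01], [0, -0.02, 0.105, 0, 0.01], [0, -0.025, 0.104, 0, 0.01], [0, -0.03, 0.102, 0, 0.01], [0, -0.035, 0.1, 0, 0.01]])

```text
time_s: 11.9
tcp_pos: [0.4879, -0.3066, 0.1392]
tool_rot: [0.997, 0.081, 0.005, -0.001]
force: [1.1, -2.3, -0.8]
width: 0.0154
```

>>> step_arm(motion=[[0, -0.005, -0.001, 0, 0.01], [0, -0.01, -0.002, 0, 0.01], [0, -0.015, -0.003, 0, 0.01], [0, -0.02, -0.004, 0, 0.01], [0, -0.02, -0.004, 0, 0.01]])

```text
time_s: 12.4
tcp_pos: [0.4844, -0.2859, 0.1431]
tool_rot: [0.997, 0.082, 0.005, -0.001]
force: [0.9, -1.5, -0.7]
width: 0.0152
```

```bash
python3 - <<'E'
from h import *
f=wshot('w9'); rel(f['p'])
print((f['p']-np.array([.5095,-.217,0]))[:2]@np.array([-.163,.987]))
W=wcam(f);P=pts(f,W); Pi=(P-f['p'])@f['R']
m=np.zeros(P.shape[:2],bool); m[130:205,180:262]=1
m&=(Pi[...,2]<.09)&(Pi[...,1]<-.005)
q=Pi[m]; q=q[~np.isnan(q[:,0])]; c=q.mean(0); d=np.linalg.svd(q-c)[2][0]; print(len(q),c,d)
E
```

```text
row [-0.     -0.0003 -0.    ] spin 0.0 | now [ 0.4845 -0.2862  0.1431] yaw 9.38 rot z [ 0.0089  0.0033 -1.    ] j [-0.67  0.5   1.56  0.01  1.08  0.73] w 0.0153 F [ 1.3 -2.9 -0.6] t 12.45
-0.06388742863412564
203 [ 0.03773841 -0.0118831   0.04741443] [-0.07564136 -0.07582597  0.99424786]
```

View pics/w9.png

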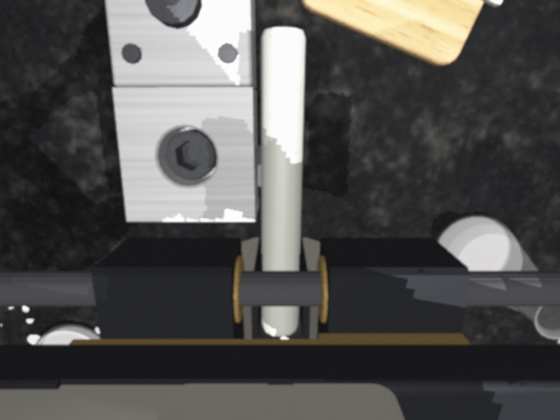

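>>> step_arm(motion=[[0, -0.003, 0.003, 0, 0.01], [0, -0.006, 0.007, 0, 0.01], [0, -0.009, 0.011, 0, 0.01], [0, -0.0105, 0.015, 0, 0.01], [0, -0.0105, 0.015, 0, 0.01]])

```text
time_s: 12.95
tcp_pos: [0.4826, -0.2753, 0.1272]
tool_rot: [0.997, 0.082, 0.004, -0.002]
force: [1.6, -2.0, -3.8]
width: 0.0146
```

>>> step_arm(motion=[[0, -0.0005, 0, 0, 0.01], [0, -0.001, 0, 0, 0.01]])

```text
time_s: 13.15
tcp_pos: [0.4825, -0.2745, 0.1272]
tool_rot: [0.997, 0.082, 0.004, -0.002]
force: [1.0, -3.4, -0.7]
width: 0.0151
```

```bash
python3 - <<'E'
from h import *
s=ctrl.sense();rel(s['tcp_pos']); print(s['wrist_torque'])
print((s['tcp_pos']-np.array([.5095,-.217,0]))[:2]@np.array([-.163,.987]))
f=vision.grab_frame('side'); save(f,'s9'); a=f['color'][170:320,230:390,::-1]; cv2.imwrite('pics/s9z.png',cv2.resize(a,None,fx=4.5,fy=4,interpolation=cv2.INTER_CUBIC))
E
```

```text
row [0. 0. 0.] spin 0.0 | now [ 0.4825 -0.2745  0.1272] yaw 9.37 rot z [ 0.0079  0.0041 -1.    ] j [-0.66  0.5   1.6   0.01  1.04  0.74] w 0.0151 F [ 1.  -3.4 -0.7] t 13.15
[-0.84583317  0.00645826 -0.11045011]
-0.05232283078153873
```

View pics/s9z.png

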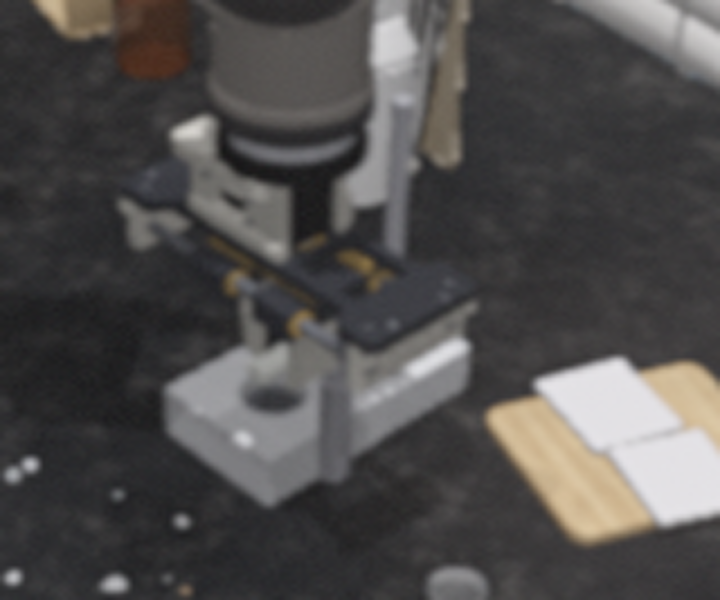

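>>> step_arm(motion=[[0, 0.004, 0, 0, 0.01], [0, 0.008, 0, 0, 0.01], [0, 0.01, -0.02, 0, 0.01], [0, 0.01, -0.05, 0, 0.01], [0, 0.01, -0.08, 0, 0.01], [0, 0.01, -0.08, 0, 0.01], [0, 0.01, -0.08, 0, 0.01]])

```text
time_s: 13.9
tcp_pos: [0.4831, -0.2842, 0.2067]
tool_rot: [0.997, 0.082, 0.004, -0.002]
force: [0.2, 0.1, -2.7]
width: 0.0151
```

```bash
cat >> h.py <<'E'
def shank(n,u=.0367):
    "fit shank line from side camera; report in tool frame"
    s=ctrl.sense(); R=Ro.from_quat(s['tool_rot']).as_matrix(); p=s['tcp_pos']
    f=vision.grab_frame('side'); save(f,n); P=pts(f); Pi=(P-p)@R
    m=(abs(Pi[...,0]-u)<.016)&(abs(Pi[...,1])<.03)&(Pi[...,2]>.035)&(Pi[...,2]<.12)
    q=Pi[m]; print('n',len(q))
    zs=np.linspace(.04,.12,9)
    for a,b in zip(zs[:-1],zs[1:]):
        k=q[(q[:,2]>=a)&(q[:,2]<b)]
        if len(k)>3: print(round((a+b)/2,3),len(k),k[:,:2].mean(0).round(4))
    ys,xs=np.nonzero(m); 
    if len(xs):
        x0,x1,y0,y1=max(xs.min()-30,0),xs.max()+30,max(ys.min()-50,0),ys.max()+30
        cv2.imwrite('pics/'+n+'z.png',cv2.resize(f['color'][y0:y1,x0:x1,::-1],None,fx=5,fy=5,interpolation=cv2.INTER_CUBIC))
    return f,R,p
E
python3 - <<'E'
from h import *
shank('s10'); rel([.4988,-.2519,.2],73)
E
```

```text
n 212
0.045 25 [0.0287 0.0037]
0.055 28 [0.0285 0.0021]
0.065 26 [0.0272 0.0021]
0.075 23 [0.0288 0.003 ]
0.085 28 [0.0279 0.0029]
0.095 22 [0.0269 0.0027]
0.105 19 [0.0274 0.0037]
0.115 20 [0.0275 0.0018]
row [ 0.0211 -0.0289  0.0061] spin -1.111 | now [ 0.4827 -0.2839  0.2058] yaw 9.37 rot z [ 0.0057  0.0064 -1.    ] j [-0.67  0.43  1.48  0.01  1.23  0.73] w 0.0152 F [ 0.1  0.4 -2.9] t 13.95
```

View pics/s10z.png

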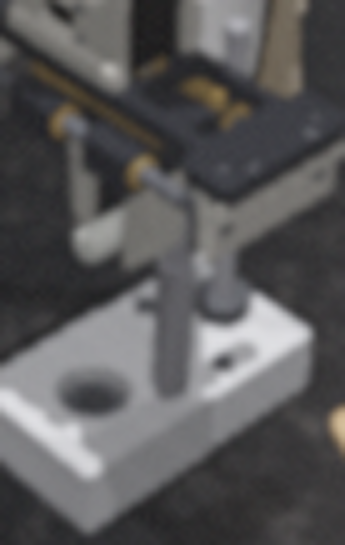

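>>> step_arm(motion=[[0.002, -0.003, 0.0, -0.14, 0.01], [0.004, -0.006, 0.0, -0.28, 0.01], [0.006, -0.009, 0, -0.42, 0.01], [0.01, -0.012, 0, -0.56, 0.01], [0.013, -0.016, 0.0, -0.7, 0.01], [0.016, -0.02, 0, -0.84, 0.01], [0.019, -0.025, 0, -0.98, 0.01], [0.021, -0.029, 0, -1.111, 0.01], [0.021, -0.029, 0, -1.111, 0.01], [0.021, -0.029, 0, -1.111, 0.01]])

```text
time_s: 14.95
tcp_pos: [0.4982, -0.2515, 0.2047]
tool_rot: [0.805, 0.594, 0.004, -0.002]
force: [0.7, -0.2, -1.8]
width: 0.0149
```

```bash
python3 - <<'E'
from h import *
f=wshot('w11');shank('s11'); rel([.4988,-.2519,.165],73)
E
```

```text
n 201
0.045 24 [ 0.0281 -0.0035]
0.055 25 [ 0.0286 -0.0033]
0.065 26 [ 0.0276 -0.0021]
0.075 24 [ 0.0284 -0.004 ]
0.085 24 [ 0.0274 -0.0031]
0.095 24 [ 0.0274 -0.0027]
0.105 27 [ 0.0277 -0.0037]
0.115 20 [ 0.0272 -0.0027]
row [-0.0002  0.0003  0.0404] spin -0.002 | now [ 0.4984 -0.2519  0.2054] yaw 72.88 rot z [ 0.0045  0.0071 -1.    ] j [-0.61  0.43  1.48  0.01  1.23 -0.31] w 0.0151 F [ 0.2 -0.1 -2.7] t 15.05
```

View pics/w11.png

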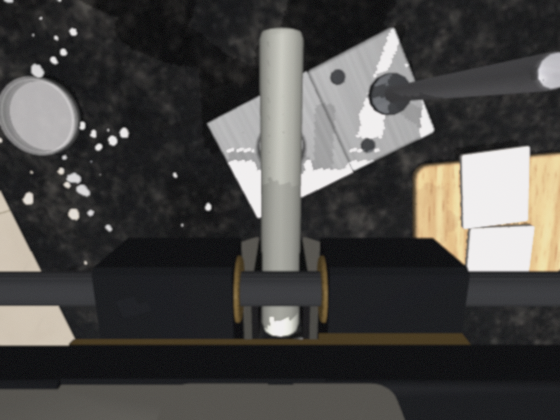

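View pics/s11z.png

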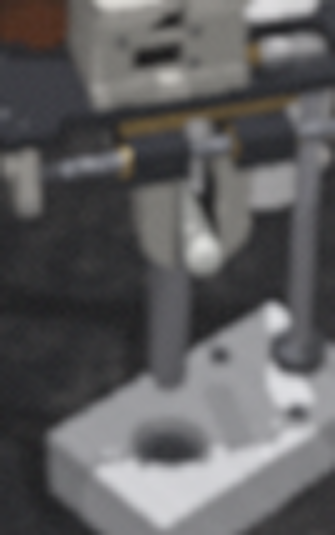

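>>> step_arm(motion=[[0, 0, 0.02, -0.002, 0.01], [0, 0, 0.04, -0.002, 0.01], [0, 0, 0.05, -0.002, 0.01], [0, 0, 0.054, -0.002, 0.01], [0, 0, 0.056, -0.002, 0.01], [0, 0, 0.058, -0.002, 0.01], [0, 0, 0.06, -0.002, 0.01]])

```text
time_s: 15.75
tcp_pos: [0.499, -0.2515, 0.1459]
tool_rot: [0.804, 0.595, 0.004, -0.001]
force: [0.6, 1.2, -1.9]
width: 0.0148
```

```bash
python3 - <<'E'
from h import *
rel([.4985,-.2518,.131],73); print(ctrl.sense()['wrist_torque'])
E
```

```text
row [-0.0005 -0.0005  0.0149] spin -0.0 | now [ 0.499  -0.2515  0.1459] yaw 72.97 rot z [ 0.0057  0.0067 -1.    ] j [-0.61  0.49  1.56  0.01  1.09 -0.32] w 0.0148 F [ 0.6  1.2 -1.9] t 15.75
[ 0.01936286 -0.02753471  0.03795919]
```

>>> step_arm(motion=[[-0.0004, -0.0004, 0.002, 0, 0.01], [-0.0004, -0.0004, 0.004, 0, 0.01], [-0.0004, -0.0004, 0.006, 0, 0.01], [-0.0004, -0.0004, 0.006, 0, 0.01]])

```text
time_s: 16.15
tcp_pos: [0.4984, -0.2516, 0.1395]
tool_rot: [0.804, 0.595, 0.004, -0.001]
force: [1.2, 0.9, -3.2]
width: 0.015
```

```bash
python3 - <<'E'
from h import *
rel([.4985,-.2518,.131],73); print(ctrl.sense()['wrist_torque'])
E
```

```text
row [-0.0003  0.0001  0.0085] spin -0.0 | now [ 0.4984 -0.2516  0.1395] yaw 72.97 rot z [ 0.0053  0.0071 -1.    ] j [-0.61  0.5   1.57  0.01  1.07 -0.32] w 0.015 F [ 1.2  0.9 -3.2] t 16.15
[ 0.0318137  -0.13583501 -0.02851498]
```

>>> step_arm(motion=[[0, 0, 0.002, 0, 0.01], [0, 0, 0.004, 0, 0.01], [0, 0, 0.006, 0, 0.01], [0, 0, 0.008, 0, 0.01], [0, 0, 0.0085, 0, 0.01]])

```text
time_s: 16.65
tcp_pos: [0.5006, -0.2545, 0.1351]
tool_rot: [0.804, 0.595, 0.005, 0.004]
force: [-3.2, -4.9, 22.6]
width: 0.0149
```

```bash
python3 - <<'E'
from h import *
rel([.4985,-.2518,.131],73); print(ctrl.sense()['wrist_torque'])
shank('s12')
E
```

```text
row [ 0.002  -0.0028  0.0041] spin -0.0 | now [ 0.5006 -0.2545  0.1351] yaw 72.98 rot z [ 1.230e-02 -3.000e-04 -9.999e-01] j [-0.61  0.5   1.58  0.01  1.05 -0.32] w 0.0149 F [-3.2 -4.9 22.6] t 16.65
[-0.62931819  0.55300268  0.04124777]
n 248
0.045 14 [ 0.03   -0.0054]
0.055 21 [ 0.03   -0.0049]
0.065 20 [ 0.0301 -0.0042]
0.075 21 [ 0.0305 -0.0069]
0.085 17 [ 0.0307 -0.0045]
0.095 109 [0.0353 0.003 ]
0.105 44 [ 0.0379 -0.0022]
```

View pics/s12z.png

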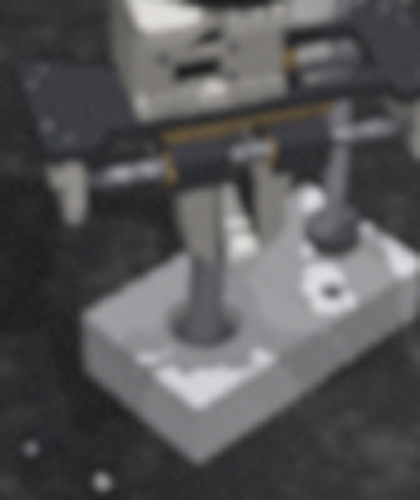

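```bash
python3 - <<'E'
from h import *
for n in ['w4','w7','w11']:
    f=dict(np.load('pics/%s.npz'%n));W=wcam(f);P=pts(f,W);Pi=(P-f['p'])@f['R']
    for v in [40,80,120,160,200,225]:
        z=Pi[v,258:305,2]; k=np.argsort(z)[:8]; print(n,v,Pi[v,258:305,0][k].mean().round(4),z[k].mean().round(4))
f=wshot('w12');W=wcam(f);P=pts(f,W);Pi=(P-f['p'])@f['R']
for v in [40,80,120,160,200,225]:
        z=Pi[v,258:305,2]; k=np.argsort(z)[:8]; print(v,Pi[v,258:305,0][k].mean().round(4),z[k].mean().round(4), P[v,258:305,2][k].mean().round(4))
E
```

```text
w4 40 0.0891 -0.0148
w4 80 0.0766 -0.0149
w4 120 0.0635 -0.0147
w4 160 0.0497 -0.0148
w4 200 0.035 -0.0146
w4 225 0.0255 -0.0147
w7 40 0.0895 -0.0124
w7 80 0.0768 -0.0126
w7 120 0.0634 -0.0129
w7 160 0.0494 -0.0131
w7 200 0.0347 -0.0133
w7 225 0.0252 -0.0139
w11 40 0.0901 -0.0088
w11 80 0.077 -0.0091
w11 120 0.0633 -0.0097
w11 160 0.0489 -0.0095
w11 200 0.0338 -0.0097
w11 225 0.024 -0.0101
40 0.0894 -0.0128 0.1482
80 0.0768 -0.0126 0.148
120 0.0634 -0.0122 0.1475
160 0.0492 -0.0118 0.1471
200 0.0341 -0.0112 0.1464
225 0.0243 -0.0111 0.1463
```

>>> step_arm(motion=[[0, 0, -0.001, 0, 0.01], [0.001, -0.001, -0.002, 0, 0.01], [0.001, -0.002, -0.002, 0, 0.01]])

```text
time_s: 17.05
tcp_pos: [0.4988, -0.2526, 0.1368]
tool_rot: [0.804, 0.595, 0.005, 0.004]
force: [0.4, 0.7, -1.1]
width: 0.0152
```

```bash
python3 - <<'E'
from h import *
rel([.4985,-.2518,.137],73); print(ctrl.sense()['wrist_torque'])
f=wshot('w13');W=wcam(f);P=pts(f,W);Pi=(P-f['p'])@f['R']
for v in [40,80,120,160,200,225]:
        z=Pi[v,258:305,2]; k=np.argsort(z)[:8]; print(v,Pi[v,258:305,0][k].mean().round(4),z[k].mean().round(4), P[v,258:305,2][k].mean().round(4))
E
```

```text
row [ 0.0007 -0.0006 -0.0002] spin -0.0 | now [ 0.4988 -0.2526  0.1368] yaw 72.98 rot z [ 1.230e-02  2.000e-04 -9.999e-01] j [-0.61  0.5   1.58  0.01  1.06 -0.32] w 0.0152 F [ 0.4  0.7 -1.1] t 17.05
[ 0.05948718 -0.16155904  0.00424498]
40 0.0897 -0.0113 0.1485
80 0.0768 -0.0115 0.1486
120 0.0634 -0.0111 0.1482
160 0.0491 -0.0107 0.1478
200 0.0341 -0.0109 0.1479
225 0.0242 -0.0108 0.1477
```

>>> step_arm(motion=[[0, 0, 0, 0, 0.02], [0, 0, 0, 0, 0.03], [0, 0, 0, 0, 0.05], [0, 0, 0, 0, 0.05], [0, 0, -0.02, 0, 0.05], [0, 0, -0.06, 0, 0.06], [-0.02, 0, -0.09, 0, 0.06], [-0.038, 0, -0.09, 0, 0.06], [-0.038, 0, -0.09, 0, 0.06], [-0.038, 0, -0.09, 0, 0.06]])

```text
time_s: 18.1
tcp_pos: [0.4862, -0.2887, 0.226]
tool_rot: [0.804, 0.594, 0.005, 0.003]
force: [0.2, -0.3, -0.4]
width: 0.0599
```

```bash
python3 - <<'E'
from h import *
f=wshot('w14');W=wcam(f);P=pts(f,W);rel(f['p'])
m=(P[...,2]>.125)&(P[...,2]<.16); m[235:]=0
ys,xs=np.nonzero(m); print(xs.min(),xs.max(),ys.min(),ys.max())
A=[];
for v in range(ys.min(),ys.max(),4):
    us=np.nonzero(m[v])[0]
    if len(us)>5: A.append(np.r_[ray(f,W,us.mean(),v,.139)[:2],np.nanmax(np.sort(P[v,us,2])[-6:-1])])
A=np.array(A);print(A[::4].round(4)); c=A.mean(0); d=np.linalg.svd(A[:,:2]-c[:2])[2][0]; print(np.degrees(np.arctan2(d[1],d[0])),c)
print(ray(f,W,xs.mean(),ys.min(),.139),ray(f,W,xs.mean(),ys.max(),.139))
f=vision.grab_frame('side'); save(f,'s14'); a=f['color'][170:320,230:390,::-1]; cv2.imwrite('pics/s14z.png',cv2.resize(a,None,fx=4.5,fy=4,interpolation=cv2.INTER_CUBIC))
E
```

```text
row [-0.0004  0.     -0.0002] spin 0.0 | now [ 0.4863 -0.2883  0.2258] yaw 72.97 rot z [ 0.011   0.0016 -0.9999] j [-0.68  0.42  1.44  0.01  1.28 -0.38] w 0.0602 F [0.1 1.  0.3] t 18.15
267 445 0 195
[[ 0.5299 -0.1693  0.1558]
 [ 0.5556 -0.1858  0.1585]
 [ 0.5409 -0.1902  0.148 ]
 [ 0.5167 -0.1919  0.1472]
 [ 0.5144 -0.2004  0.1478]
 [ 0.5118 -0.209   0.1472]
 [ 0.5088 -0.2177  0.1467]
 [ 0.5061 -0.2266  0.1473]
 [ 0.5033 -0.2358  0.1472]
 [ 0.5004 -0.2451  0.1466]
 [ 0.4975 -0.2546  0.147 ]
 [ 0.4945 -0.2643  0.1463]
 [ 0.4914 -0.2743  0.1472]]
-119.48508273361404 [ 0.51327947 -0.22026569  0.14852214]
[ 0.53184682 -0.16989842  0.139     ] [ 0.49947107 -0.27883736  0.139     ]
```

View pics/s14z.png

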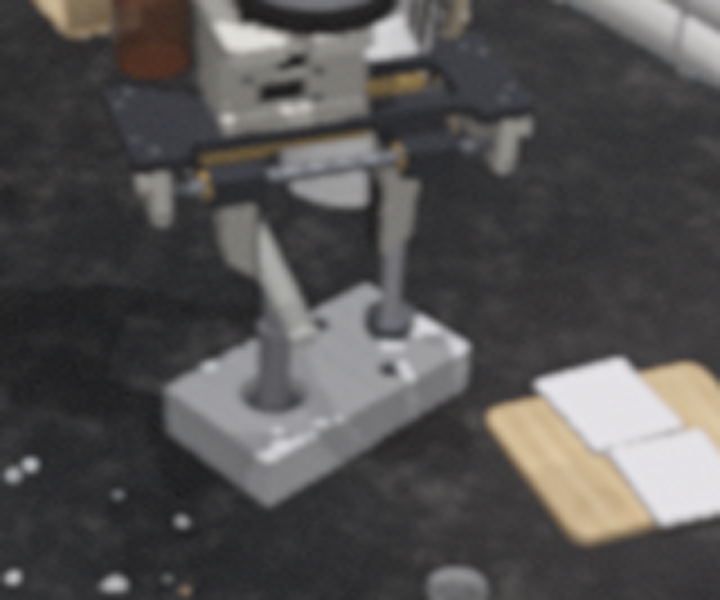

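View pics/w14.png

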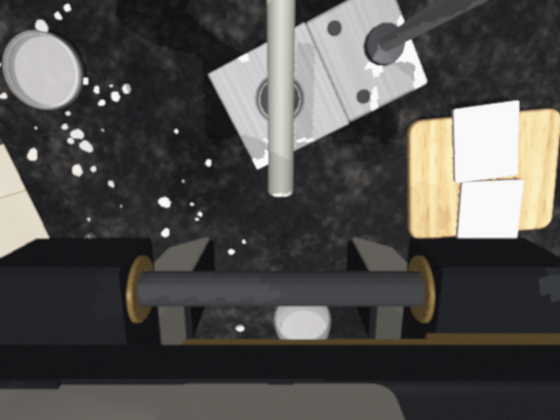

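```bash
python3 - <<'E'
from h import *
a=np.radians(72.9);e=.018
for z in (.17,.131): rel([.5093-e*np.cos(a),-.2172-e*np.sin(a),z],72.9)
E
```

```text
row [0.0562 0.0006 0.056 ] spin 0.002 | now [ 0.4863 -0.2881  0.2258] yaw 73.0 rot z [ 0.0108  0.0017 -0.9999] j [-0.67  0.42  1.44  0.01  1.28 -0.38] w 0.0598 F [-1.  -0.1  0.3] t 18.2
row [0.0561 0.0003 0.095 ] spin 0.002 | now [ 0.4863 -0.2881  0.2258] yaw 73.0 rot z [ 0.0108  0.0017 -0.9999] j [-0.67  0.42  1.44  0.01  1.28 -0.38] w 0.0598 F [-1.  -0.1  0.3] t 18.2
```

>>> step_arm(motion=[[0.03, 0, 0, 0.002, 0.05], [0.056, 0, 0, 0.002, 0.05], [0.056, 0, 0.02, 0.002, 0.05], [0.056, 0, 0.05, 0.002, 0.05], [0.056, 0, 0.075, 0.002, 0.05], [0.056, 0, 0.094, 0.002, 0.05], [0.056, 0, 0.094, 0.002, 0.05], [0.056, 0, 0.094, 0.002, 0.05]])

```text
time_s: 19.0
tcp_pos: [0.5039, -0.2339, 0.1321]
tool_rot: [0.804, 0.594, 0.005, 0.002]
force: [0.2, 0.5, 1.0]
width: 0.0501
```

```bash
python3 - <<'E'
from h import *
a=np.radians(72.9);e=.018
f=wshot('w15');rel([.5093-e*np.cos(a),-.2172-e*np.sin(a),.131],72.9)
E
```

```text
row [-0.0002 -0.0003  0.0018] spin 0.0 | now [ 0.5043 -0.2343  0.1328] yaw 72.91 rot z [ 0.0117  0.0012 -0.9999] j [-0.58  0.5   1.59  0.01  1.04 -0.28] w 0.05 F [-0.2  1.3 -0.3] t 19.05
```

View pics/w15.png

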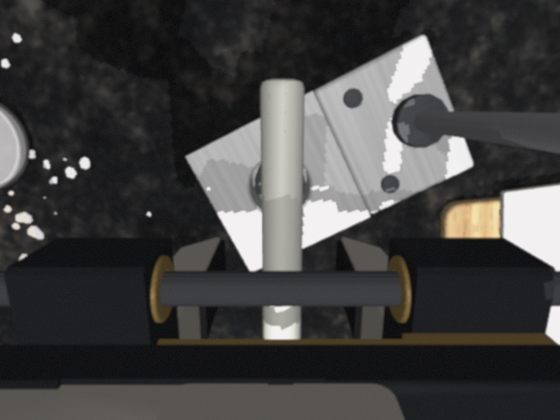

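>>> step_arm(motion=[[0, 0, 0.001, 0, 0.03], [0, 0, 0.001, 0, 0.01], [0, 0, 0.001, 0, 0.01], [0, 0, 0.001, 0, 0.01], [0, 0, 0.001, 0, 0.01]])

```text
time_s: 19.55
tcp_pos: [0.5043, -0.2343, 0.132]
tool_rot: [0.804, 0.594, 0.005, 0.003]
force: [0.1, -0.4, 1.1]
width: 0.0149
```

```bash
python3 - <<'E'
from h import *
s=ctrl.sense();rel(s['tcp_pos']);print(s['wrist_torque'],np.hypot(*(s['tcp_pos'][:2]-[.5093,-.2172])))
e=.0178
for k in range(1,13):
    a=k*np.radians(5); print([round(e*(1-np.cos(a)),4),round(-e*np.sin(a),4),0,round(a,3),.01],end=', ')
E
```

```text
row [0. 0. 0.] spin 0.0 | now [ 0.5043 -0.2343  0.132 ] yaw 72.9 rot z [ 0.0119  0.001  -0.9999] j [-0.58  0.5   1.59  0.01  1.04 -0.28] w 0.0149 F [ 0.1 -0.4  1.1] t 19.55
[-0.13778764  0.06885388  0.00847928] 0.017853140107509213
[np.float64(0.0001), np.float64(-0.0016), 0, np.float64(0.087), 0.01], [np.float64(0.0003), np.float64(-0.0031), 0, np.float64(0.175), 0.01], [np.float64(0.0006), np.float64(-0.0046), 0, np.float64(0.262), 0.01], [np.float64(0.0011), np.float64(-0.0061), 0, np.float64(0.349), 0.01], [np.float64(0.0017), np.float64(-0.0075), 0, np.float64(0.436), 0.01], [np.float64(0.0024), np.float64(-0.0089), 0, np.float64(0.524), 0.01], [np.float64(0.0032), np.float64(-0.0102), 0, np.float64(0.611), 0.01], [np.float64(0.0042), np.float64(-0.0114), 0, np.float64(0.698), 0.01], [np.float64(0.0052), np.float64(-0.0126), 0, np.float64(0.785), 0.01], [np.float64(0.0064), np.float64(-0.0136), 0, np.float64(0.873), 0.01], [np.float64(0.0076), np.float64(-0.0146), 0, np.float64(0.96), 0.01], [np.float64(0.0089), np.float64(-0.0154), 0, np.float64(1.047), 0.01],
```

>>> step_arm(motion=[[0.0001, -0.0016, 0, 0.087, 0.01], [0.0003, -0.0031, 0, 0.175, 0.01], [0.0006, -0.0046, 0, 0.262, 0.01], [0.0011, -0.0061, 0, 0.349, 0.01], [0.0017, -0.0075, 0, 0.436, 0.01], [0.0024, -0.0089, 0, 0.524, 0.01]])

```text
time_s: 20.15
tcp_pos: [0.4966, -0.2296, 0.1319]
tool_rot: [0.931, 0.364, 0.006, 0.002]
force: [0.5, -0.7, -1.0]
width: 0.0151
```

```bash
cat >> h.py <<'E'
def chk(C=(.5093,-.2172)):
    s=ctrl.sense();rel(s['tcp_pos']);print('tq',s['wrist_torque'].round(3))
    R=Ro.from_quat(s['tool_rot']).as_matrix(); d=R.T@(np.r_[C,s['tcp_pos'][2]]-s['tcp_pos']); print('C in tool',d.round(4))
E
python3 - <<'E'
from h import *
chk()
E
```

```text
row [0. 0. 0.] spin 0.0 | now [ 0.4966 -0.2296  0.1319] yaw 42.69 rot z [ 1.220e-02  7.000e-04 -9.999e-01] j [-0.58  0.48  1.62  0.01  1.03  0.24] w 0.0151 F [ 0.5 -0.7 -1. ] t 20.15
tq [-0.193  0.015  0.122]
C in tool [ 0.0177 -0.0005  0.0002]
```

>>> step_arm(motion=[[0.0001, -0.0016, 0, 0.087, 0.01], [0.0003, -0.0031, 0, 0.175, 0.01], [0.0006, -0.0046, 0, 0.262, 0.01], [0.0011, -0.0061, 0, 0.349, 0.01], [0.0017, -0.0075, 0, 0.436, 0.01], [0.0024, -0.0089, 0, 0.524, 0.01], [0.0032, -0.0102, 0, 0.611, 0.01], [0.0042, -0.0114, 0, 0.698, 0.01], [0.0052, -0.0126, 0, 0.785, 0.01], [0.0064, -0.0136, 0, 0.873, 0.01], [0.0076, -0.0146, 0, 0.96, 0.01], [0.0089, -0.0154, 0, 1.047, 0.01]])

```text
time_s: 21.35
tcp_pos: [0.4927, -0.2125, 0.1319]
tool_rot: [0.988, -0.152, 0.006, -0.001]
force: [-0.9, -0.7, -1.0]
width: 0.015
```

```bash
python3 - <<'E'
from h import *
chk(); f=wshot('w16')
E
```

```text
row [0. 0. 0.] spin 0.0 | now [ 0.4927 -0.2125  0.1319] yaw -17.5 rot z [ 0.0121  0.     -0.9999] j [-0.55  0.46  1.65  0.01  1.02  1.32] w 0.015 F [-0.9 -0.7 -1. ] t 21.35
tq [-0.417  0.266  0.037]
C in tool [ 0.0173 -0.0005  0.0002]
```

View pics/w16.png

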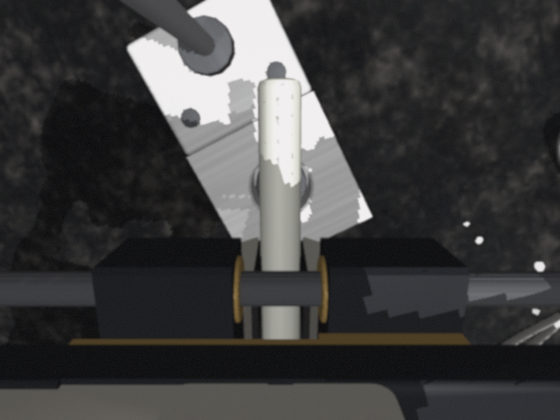

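>>> step_arm(motion=[[0.0001, -0.0016, 0, 0.087, 0.01], [0.0003, -0.0031, 0, 0.175, 0.01], [0.0006, -0.0046, 0, 0.262, 0.01], [0.0011, -0.0061, 0, 0.349, 0.01], [0.0017, -0.0075, 0, 0.436, 0.01], [0.0024, -0.0089, 0, 0.524, 0.01], [0.0032, -0.0102, 0, 0.611, 0.01]])

```text
time_s: 22.1
tcp_pos: [0.4985, -0.2038, 0.1319]
tool_rot: [0.896, -0.445, 0.005, -0.002]
force: [-0.5, -1.1, -0.2]
width: 0.0155
```

```bash
python3 - <<'E'
from h import *
chk(); f=wshot('w17');W=wcam(f);P=pts(f,W)
for v in [100,140,180,220]:
        z=P[v,255:305,2]; k=np.argsort(z)[-8:]; print(v, P[v,255:305,2][k].mean().round(4))
E
```

```text
row [0. 0. 0.] spin 0.0 | now [ 0.4985 -0.2038  0.1319] yaw -52.84 rot z [ 1.130e-02 -2.000e-04 -9.999e-01] j [-0.53  0.47  1.64  0.01  1.02  1.96] w 0.0155 F [-0.5 -1.1 -0.2] t 22.1
tq [-0.299  0.459  0.069]
C in tool [ 0.0172 -0.0005  0.0001]
100 0.1475
140 0.1473
180 0.1472
220 0.1473
```

>>> step_arm(motion=[[0, 0, 0, 0, 0.025], [0, 0, 0, 0, 0.04], [0, 0, 0, 0, 0.04], [-0.015, -0.0005, 0, 0, 0.04], [-0.03, -0.0005, 0, 0, 0.04], [-0.03, -0.0005, 0, 0, 0.04], [-0.03, -0.0005, 0, 0, 0.04]])

```text
time_s: 22.85
tcp_pos: [0.4815, -0.1797, 0.132]
tool_rot: [0.895, -0.446, 0.006, -0.002]
force: [0.7, 0.6, 0.3]
width: 0.0402
```

```bash
python3 - <<'E'
from h import *
chk(); f=wshot('w18');W=wcam(f);P=pts(f,W);Pi=(P-f['p'])@f['R']
L=[]
for v in [90,110,130,150,170,190,210,225]:
    us=np.nonzero((P[v,240:320,2]>.125)&(P[v,240:320,2]<.16))[0]+240
    L.append(f['R'].T@(ray(f,W,us.mean(),v,.139)-f['p'])); print(v,us.min(),us.max(),L[-1].round(4),np.sort(P[v,us,2])[-6:].mean().round(4))
L=np.array(L); print(np.polyfit(L[:,0],L[:,1],1))
E
```

```text
row [0. 0. 0.] spin 0.0 | now [ 0.4815 -0.1797  0.132 ] yaw -53.03 rot z [ 1.230e-02 -6.000e-04 -9.999e-01] j [-0.51  0.43  1.71  0.01  0.99  1.98] w 0.0402 F [0.7 0.6 0.3] t 22.85
tq [0.042 0.217 0.029]
C in tool [0.0467 0.0004 0.0004]
90 260 303 [ 0.0726  0.0002 -0.0064] 0.1474
110 260 303 [ 0.0656  0.0002 -0.0065] 0.1475
130 261 303 [ 0.0585  0.0004 -0.0066] 0.1472
150 261 303 [ 0.0511  0.0004 -0.0066] 0.1471
170 262 303 [ 0.0436  0.0006 -0.0067] 0.1473
190 262 303 [ 0.0358  0.0006 -0.0067] 0.1473
210 263 303 [ 0.0279  0.0008 -0.0068] 0.1468
225 263 303 [ 0.0218  0.0009 -0.0069] 0.1474
[-0.01326778  0.0011597 ]
```

View pics/w18.png

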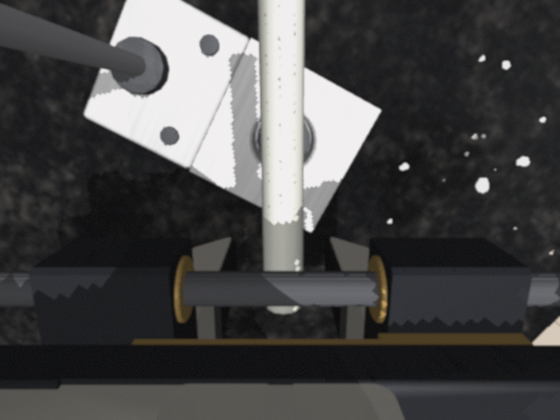

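```bash
python3 - <<'E'
import numpy as np
e=.0467
for k in range(1,9):
    a=k*np.radians(4); print([float(round(e*(1-np.cos(a)),4)),float(round(-e*np.sin(a),4)),0,float(round(a,3)),.01],end=', ')
E
```

```text
[0.0001, -0.0033, 0, 0.07, 0.01], [0.0005, -0.0065, 0, 0.14, 0.01], [0.001, -0.0097, 0, 0.209, 0.01], [0.0018, -0.0129, 0, 0.279, 0.01], [0.0028, -0.016, 0, 0.349, 0.01], [0.004, -0.019, 0, 0.419, 0.01], [0.0055, -0.0219, 0, 0.489, 0.01], [0.0071, -0.0247, 0, 0.559, 0.01],
```

>>> step_arm(motion=[[0, 0.001, 0, 0, 0.03], [0, 0.001, 0, 0, 0.01], [0, 0.001, 0, 0, 0.01], [0, 0.001, 0, 0, 0.01], [0, 0.001, 0, 0, 0.01]])

```text
time_s: 23.4
tcp_pos: [0.4809, -0.1807, 0.1318]
tool_rot: [0.895, -0.447, 0.006, -0.002]
force: [1.6, -0.9, -1.3]
width: 0.0152
```

```bash
python3 - <<'E'
from h import *
chk()
E
```

```text
row [0. 0. 0.] spin 0.0 | now [ 0.4809 -0.1807  0.1318] yaw -53.06 rot z [ 1.240e-02 -8.000e-04 -9.999e-01] j [-0.51  0.43  1.71  0.01  0.99  1.98] w 0.0152 F [ 1.6 -0.9 -1.3] t 23.4
tq [-0.052  0.162  0.059]
C in tool [ 0.0463 -0.0007  0.0004]
```

>>> step_arm(motion=[[0.0001, -0.0033, 0, 0.07, 0.01], [0.0005, -0.0065, 0, 0.14, 0.01], [0.001, -0.0097, 0, 0.209, 0.01], [0.001, -0.0097, 0, 0.209, 0.01]])

```text
time_s: 23.8
tcp_pos: [0.4894, -0.1755, 0.1319]
tool_rot: [0.843, -0.538, 0.005, -0.003]
force: [-0.0, 0.3, -0.7]
width: 0.0151
```

```bash
python3 - <<'E'
from h import *
chk()
E
```

```text
row [0. 0. 0.] spin 0.0 | now [ 0.4894 -0.1755  0.1319] yaw -65.04 rot z [ 1.240e-02 -9.000e-04 -9.999e-01] j [-0.49  0.44  1.7   0.01  1.    2.21] w 0.0151 F [-0.   0.3 -0.7] t 23.8
tq [-0.037  0.203 -0.009]
C in tool [ 0.0461 -0.0004  0.0003]
```

>>> step_arm(motion=[[0, -0.0016, 0, 0.035, 0.01], [0.0001, -0.0033, 0, 0.07, 0.01], [0.0001, -0.0033, 0, 0.07, 0.01]])

```text
time_s: 24.1
tcp_pos: [0.4924, -0.1743, 0.1319]
tool_rot: [0.824, -0.566, 0.005, -0.003]
force: [-0.7, -0.9, -0.5]
width: 0.0148
```

```bash
python3 - <<'E'
from h import *
chk()
E
```

```text
row [0. 0. 0.] spin 0.0 | now [ 0.4924 -0.1743  0.1319] yaw -68.96 rot z [ 1.210e-02 -9.000e-04 -9.999e-01] j [-0.49  0.44  1.69  0.01  1.    2.28] w 0.0148 F [-0.7 -0.9 -0.5] t 24.1
tq [-0.035  0.183  0.051]
C in tool [ 0.0461 -0.0004  0.0002]
```

>>> step_arm(motion=[[0, -0.0016, 0, 0.035, 0.01], [0.0001, -0.0033, 0, 0.07, 0.01], [0.0001, -0.0033, 0, 0.07, 0.01]])

```text
time_s: 24.4
tcp_pos: [0.4954, -0.1732, 0.1319]
tool_rot: [0.805, -0.594, 0.005, -0.003]
force: [-0.6, -1.9, -0.2]
width: 0.0152
```

```bash
python3 - <<'E'
from h import *
chk()
E
```

```text
row [0. 0. 0.] spin 0.0 | now [ 0.4954 -0.1732  0.1319] yaw -72.87 rot z [ 1.200e-02 -9.000e-04 -9.999e-01] j [-0.49  0.45  1.68  0.01  1.    2.35] w 0.0152 F [-0.6 -1.9 -0.2] t 24.4
tq [0.004 0.155 0.024]
C in tool [ 0.0461 -0.0003  0.0002]
```

>>> step_arm(motion=[[0, 0, 0, 0, 0.025], [0, 0, 0, 0, 0.03], [0, 0, 0, 0, 0.03], [-0.008, 0, 0, 0, 0.03], [-0.008, 0, 0, 0, 0.03], [-0.008, 0, 0, 0, 0.01], [-0.008, 0, 0, 0, 0.01], [-0.008, 0, 0, 0, 0.01], [-0.008, 0, 0, 0, 0.01]])

```text
time_s: 25.3
tcp_pos: [0.4931, -0.1656, 0.1319]
tool_rot: [0.805, -0.594, 0.005, -0.003]
force: [-0.1, 1.2, 1.5]
width: 0.0153
```

```bash
python3 - <<'E'
from h import *
chk()
e=.054
for k in range(1,6):
    a=k*np.radians(2); print([float(round(e*(1-np.cos(a)),4)),float(round(-e*np.sin(a),4)),0,float(round(a,3)),.01],end=', ')
E
```

```text
row [0. 0. 0.] spin 0.0 | now [ 0.4931 -0.1656  0.1319] yaw -72.87 rot z [ 0.0121 -0.001  -0.9999] j [-0.47  0.44  1.7   0.01  1.    2.37] w 0.0153 F [-0.1  1.2  1.5] t 25.3
tq [0.058 0.165 0.068]
C in tool [ 0.054  -0.0003  0.0002]
[0.0, -0.0019, 0, 0.035, 0.01], [0.0001, -0.0038, 0, 0.07, 0.01], [0.0003, -0.0056, 0, 0.105, 0.01], [0.0005, -0.0075, 0, 0.14, 0.01], [0.0008, -0.0094, 0, 0.175, 0.01],
```

>>> step_arm(motion=[[0, -0.0019, 0, 0.035, 0.01], [0.0001, -0.0038, 0, 0.07, 0.01], [0.0003, -0.0056, 0, 0.105, 0.01], [0.0003, -0.0056, 0, 0.105, 0.01]])

```text
time_s: 25.7
tcp_pos: [0.4986, -0.1643, 0.132]
tool_rot: [0.772, -0.635, 0.005, -0.003]
force: [-0.9, 0.2, 1.1]
width: 0.0145
```

```bash
python3 - <<'E'
from h import *
chk(); wshot('w20')
E
```

```text
row [0. 0. 0.] spin 0.0 | now [ 0.4986 -0.1643  0.132 ] yaw -78.9 rot z [ 1.200e-02 -9.000e-04 -9.999e-01] j [-0.47  0.45  1.68  0.01  1.    2.48] w 0.0145 F [-0.9  0.2  1.1] t 25.7
tq [ 0.08   0.241 -0.004]
C in tool [ 0.054  -0.0003  0.0002]
```

View pics/w20.png

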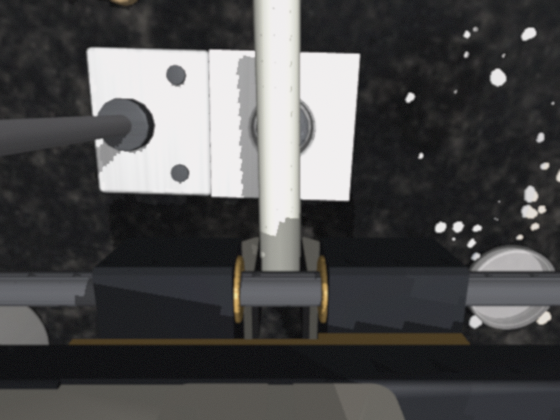

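>>> step_arm(motion=[[0, -0.0019, 0, 0.035, 0.01], [0.0001, -0.0038, 0, 0.07, 0.01], [0.0002, -0.0047, 0, 0.088, 0.01], [0.0002, -0.0047, 0, 0.088, 0.01]])

```text
time_s: 26.15
tcp_pos: [0.5031, -0.1635, 0.1319]
tool_rot: [0.744, -0.668, 0.005, -0.004]
force: [-0.2, 0.3, 0.7]
width: 0.0146
```

```bash
python3 - <<'E'
from h import *
chk()
E
```

```text
row [0. 0. 0.] spin 0.0 | now [ 0.5031 -0.1635  0.1319] yaw -83.84 rot z [ 1.170e-02 -8.000e-04 -9.999e-01] j [-0.46  0.45  1.67  0.01  1.01  2.57] w 0.0146 F [-0.2  0.3  0.7] t 26.15
tq [0.053 0.254 0.071]
C in tool [ 0.054  -0.0004  0.0001]
```

>>> step_arm(motion=[[0, 0, 0, 0, 0.025], [0, 0, 0, 0, 0.045], [0, 0, 0, 0, 0.045], [0, 0, -0.04, 0, 0.045], [0, 0, -0.08, 0, 0.045], [0, 0, -0.11, 0, 0.045], [0.04, 0, -0.11, 0, 0.045], [0.08, 0, -0.11, 0, 0.045], [0.106, 0, -0.11, 0, 0.045], [0.106, 0, -0.11, 0, 0.045], [0.106, 0, -0.11, 0, 0.045]])

```text
time_s: 27.25
tcp_pos: [0.5129, -0.269, 0.2417]
tool_rot: [0.744, -0.668, 0.004, -0.004]
force: [-0.0, 0.5, 0.6]
width: 0.0449
```

```bash
python3 - <<'E'
from h import *
chk(); wshot('w21')
f=vision.grab_frame('side'); save(f,'s21'); a=f['color'][170:320,230:390,::-1]; cv2.imwrite('pics/s21z.png',cv2.resize(a,None,fx=4.5,fy=4,interpolation=cv2.INTER_CUBIC))
E
```

```text
row [0. 0. 0.] spin 0.0 | now [ 0.5129 -0.269   0.2417] yaw -83.9 rot z [ 0.0112 -0.     -0.9999] j [-0.62  0.43  1.37  0.01  1.33  2.41] w 0.0449 F [-0.   0.5  0.6] t 27.25
tq [ 0.048  0.124 -0.009]
C in tool [-0.0518 -0.0019 -0.    ]
```

View pics/w21.png

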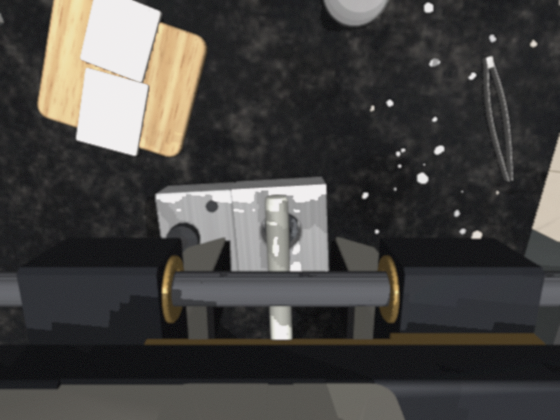

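View pics/s21z.png

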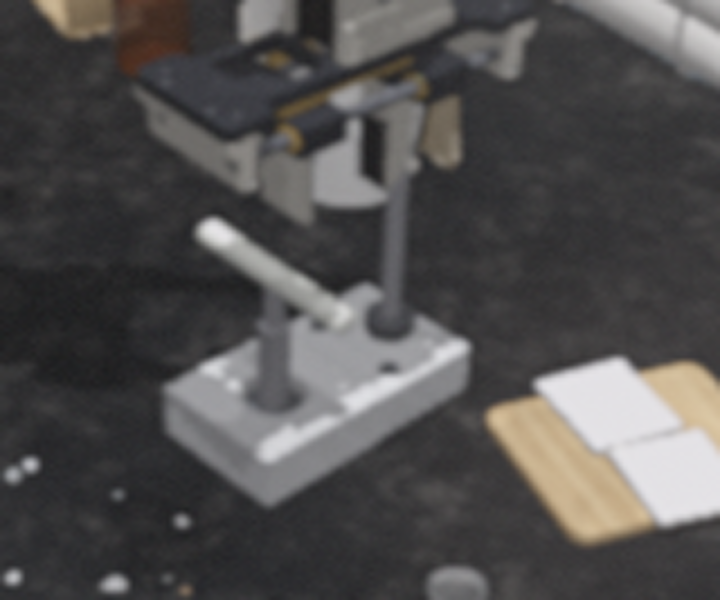

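>>> step_arm(motion=[[-0.001, -0.0015, 0.03, 0, 0.045], [-0.001, -0.0015, 0.06, 0, 0.045], [-0.001, -0.0015, 0.09, 0, 0.045], [-0.001, -0.0015, 0.11, 0, 0.045], [-0.001, -0.0015, 0.11, 0, 0.045], [-0.001, -0.0015, 0.11, 0, 0.045]])

```text
time_s: 27.95
tcp_pos: [0.5161, -0.2661, 0.1328]
tool_rot: [0.745, -0.667, 0.004, -0.004]
force: [1.0, -0.5, 0.6]
width: 0.0451
```

```bash
python3 - <<'E'
from h import *
chk(); f=wshot('w22');W=wcam(f);P=pts(f,W)
E
```

```text
row [0. 0. 0.] spin 0.0 | now [ 0.5161 -0.2661  0.1328] yaw -83.74 rot z [ 1.180e-02 -3.000e-04 -9.999e-01] j [-0.61  0.54  1.52  0.01  1.08  2.42] w 0.0451 F [ 1.  -0.5  0.6] t 27.95
tq [ 0.039  0.178 -0.077]
C in tool [-0.0494  0.0014 -0.0001]
```

View pics/w22.png

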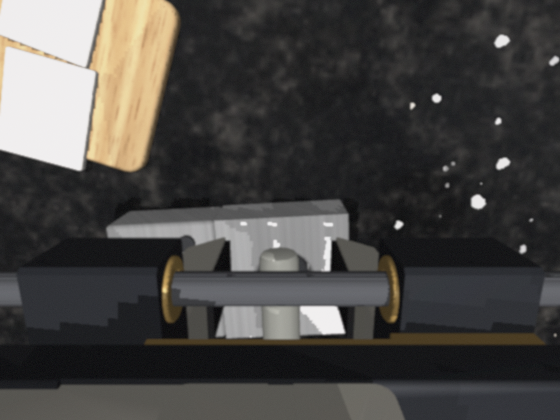

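>>> step_arm(motion=[[0, 0.001, -0.001, 0, 0.03], [0, 0.001, -0.001, 0, 0.01], [0, 0.001, -0.001, 0, 0.01], [0, 0.001, -0.001, 0, 0.01], [0, 0.001, -0.001, 0, 0.01]])

```text
time_s: 28.5
tcp_pos: [0.5157, -0.267, 0.1349]
tool_rot: [0.745, -0.667, 0.006, -0.004]
force: [0.2, -1.0, 1.4]
width: 0.0146
```

```bash
python3 - <<'E'
from h import *
chk()
E
```

```text
row [0. 0. 0.] spin 0.0 | now [ 0.5157 -0.267   0.1349] yaw -83.75 rot z [ 0.0139 -0.002  -0.9999] j [-0.61  0.53  1.52  0.01  1.08  2.42] w 0.0146 F [ 0.2 -1.   1.4] t 28.5
tq [-0.007  0.076  0.062]
C in tool [-0.0501  0.0009 -0.0002]
```

>>> step_arm(motion=[[-0.0001, 0.0026, 0, 0.052, 0.01], [-0.0003, 0.0052, 0, 0.105, 0.01], [-0.0003, 0.0052, 0, 0.105, 0.01]])

```text
time_s: 28.8
tcp_pos: [0.5105, -0.2673, 0.1349]
tool_rot: [0.708, -0.706, 0.006, -0.004]
force: [1.1, -0.6, 0.2]
width: 0.0151
```

```bash
python3 - <<'E'
from h import *
chk()
E
```

```text
row [0. 0. 0.] spin 0.0 | now [ 0.5105 -0.2673  0.1349] yaw -89.78 rot z [ 0.0142 -0.0023 -0.9999] j [-0.62  0.52  1.53  0.01  1.07  2.52] w 0.0151 F [ 1.1 -0.6  0.2] t 28.8
tq [ 0.03  -0.036  0.231]
C in tool [-0.0501  0.001  -0.0001]
```

>>> step_arm(motion=[[0, 0.0013, 0, 0.026, 0.01], [-0.0001, 0.0026, 0, 0.052, 0.01], [-0.0001, 0.0026, 0, 0.052, 0.01]])

```text
time_s: 29.1
tcp_pos: [0.5079, -0.2673, 0.1349]
tool_rot: [-0.69, 0.724, -0.006, 0.004]
force: [0.9, 0.4, 0.6]
width: 0.015
```

```bash
python3 - <<'E'
from h import *
chk()
E
```

```text
row [0. 0. 0.] spin 0.0 | now [ 0.5079 -0.2673  0.1349] yaw -92.79 rot z [ 0.0144 -0.0025 -0.9999] j [-0.62  0.52  1.54  0.01  1.07  2.57] w 0.015 F [0.9 0.4 0.6] t 29.1
tq [-0.011 -0.132  0.43 ]
C in tool [-0.0501  0.001  -0.0001]
```

>>> step_arm(motion=[[0, 0.0013, 0, 0.026, 0.01], [-0.0001, 0.0026, 0, 0.052, 0.01], [-0.0001, 0.0026, 0, 0.052, 0.01]])

```text
time_s: 29.4
tcp_pos: [0.5052, -0.2672, 0.135]
tool_rot: [-0.67, 0.742, -0.006, 0.004]
force: [0.8, -0.2, 0.2]
width: 0.0154
```

```bash
python3 - <<'E'
from h import *
chk()
E
```

```text
row [0. 0. 0.] spin 0.0 | now [ 0.5052 -0.2672  0.135 ] yaw -95.83 rot z [ 0.0145 -0.0027 -0.9999] j [-0.62  0.52  1.55  0.01  1.06  2.62] w 0.0154 F [ 0.8 -0.2  0.2] t 29.4
tq [-0.071 -0.129  0.35 ]
C in tool [-0.0501  0.001  -0.0001]
```

>>> step_arm(motion=[[0, 0.0013, 0, 0.026, 0.01], [-0.0001, 0.0026, 0, 0.052, 0.01], [-0.0001, 0.0026, 0, 0.052, 0.01]])

```text
time_s: 29.7
tcp_pos: [0.5025, -0.2668, 0.1349]
tool_rot: [-0.65, 0.76, -0.006, 0.005]
force: [1.4, -0.6, -0.2]
width: 0.0151
```

```bash
python3 - <<'E'
from h import *
chk(); wshot('w23')
f=vision.grab_frame('side'); save(f,'s23'); a=f['color'][170:320,230:390,::-1]; cv2.imwrite('pics/s23z.png',cv2.resize(a,None,fx=4.5,fy=4,interpolation=cv2.INTER_CUBIC))
E
```

```text
row [0. 0. 0.] spin 0.0 | now [ 0.5025 -0.2668  0.1349] yaw -98.88 rot z [ 0.0144 -0.0027 -0.9999] j [-0.63  0.51  1.56  0.01  1.06  2.67] w 0.0151 F [ 1.4 -0.6 -0.2] t 29.7
tq [-0.122 -0.106  0.388]
C in tool [-0.0501  0.0009 -0.    ]
```

View pics/w23.png

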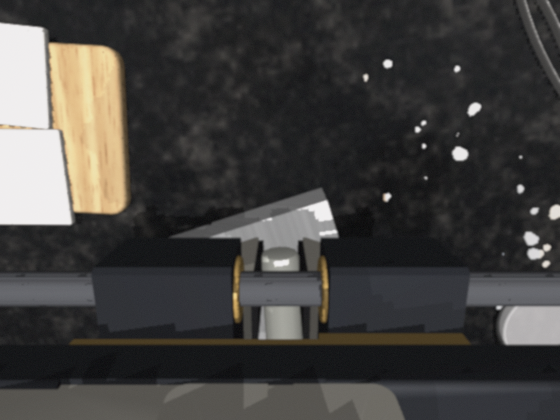

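View pics/s23z.png

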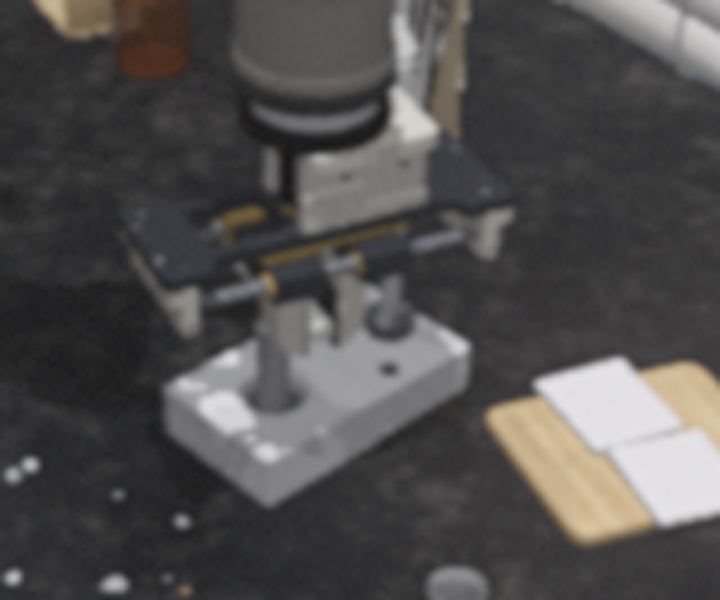

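>>> step_arm(motion=[[0, 0.0013, 0, 0.026, 0.01], [-0.0001, 0.0026, 0, 0.052, 0.01], [-0.0001, 0.0026, 0, 0.052, 0.01]])

```text
time_s: 30.1
tcp_pos: [0.4998, -0.2663, 0.1349]
tool_rot: [-0.63, 0.776, -0.006, 0.005]
force: [1.3, -1.2, 0.5]
width: 0.0153
```

```bash
python3 - <<'E'
from h import *
chk()
for n in ['w22','w23']:
    f=dict(np.load('pics/%s.npz'%n)); cv2.imwrite('pics/%sz.png'%n,cv2.resize(f['color'][230:340,200:360,::-1],None,fx=4.5,fy=4.5,interpolation=cv2.INTER_CUBIC))
E
```

```text
row [0. 0. 0.] spin 0.0 | now [ 0.4998 -0.2663  0.1349] yaw -101.87 rot z [ 0.0143 -0.0027 -0.9999] j [-0.63  0.51  1.56  0.01  1.06  2.72] w 0.0153 F [ 1.3 -1.2  0.5] t 30.1
tq [-0.089 -0.121  0.36 ]
C in tool [-0.05    0.0008  0.    ]
```

View pics/w23z.png

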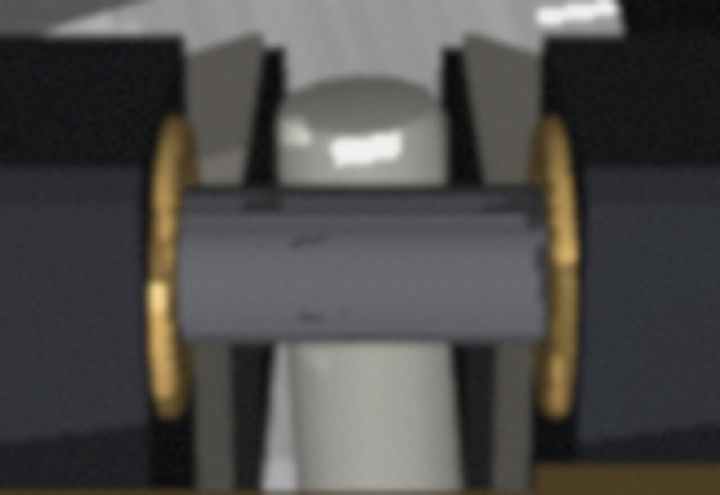

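>>> step_arm(motion=[[0, 0.0013, 0, 0.026, 0.01], [-0.0001, 0.0026, 0, 0.052, 0.01], [-0.0001, 0.0026, 0, 0.052, 0.01]])

```text
time_s: 30.4
tcp_pos: [0.4971, -0.2657, 0.135]
tool_rot: [-0.609, 0.793, -0.005, 0.005]
force: [0.9, -1.7, 1.1]
width: 0.0146
```

```bash
python3 - <<'E'
from h import *
chk(); f=wshot('w24'); cv2.imwrite('pics/w24z.png',cv2.resize(f['color'][230:340,200:360,::-1],None,fx=4.5,fy=4.5,interpolation=cv2.INTER_CUBIC))
E
```

```text
row [0. 0. 0.] spin 0.0 | now [ 0.4971 -0.2657  0.135 ] yaw -104.93 rot z [ 0.0141 -0.0026 -0.9999] j [-0.63  0.5   1.57  0.01  1.05  2.77] w 0.0146 F [ 0.9 -1.7  1.1] t 30.4
tq [-0.144 -0.043  0.267]
C in tool [-0.05    0.0007  0.    ]
```

View pics/w24z.png

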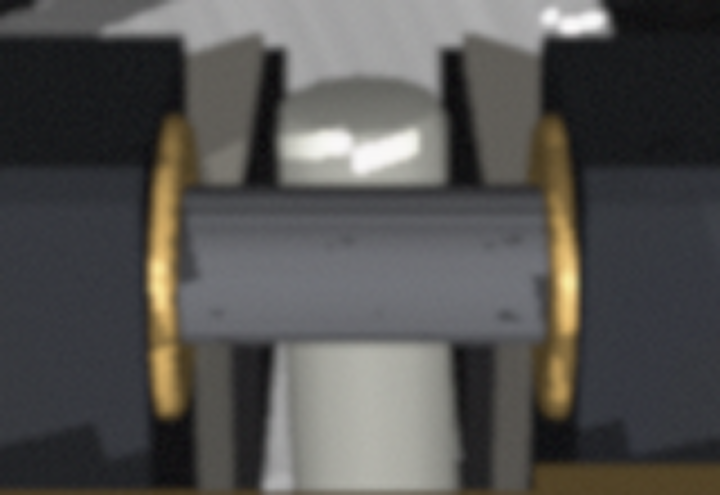

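>>> step_arm(motion=[[0, 0, 0, 0, 0.025], [0, 0, 0, 0, 0.045], [0, 0, 0, 0, 0.045], [0, 0, -0.04, 0, 0.045], [0, 0, -0.08, 0, 0.045], [0.01, 0, -0.1, -0.14, 0.045], [0.024, 0, -0.1, -0.29, 0.045], [0.024, 0, -0.1, -0.44, 0.045], [0.024, 0, -0.1, -0.59, 0.045], [0.024, 0, -0.1, -0.74, 0.045], [0.024, 0, -0.1, -0.89, 0.045], [0.024, 0, -0.1, -1.04, 0.045]])

```text
time_s: 31.65
tcp_pos: [0.4894, -0.2884, 0.2347]
tool_rot: [0.924, -0.382, 0.007, -0.002]
force: [0.7, -0.4, 0.3]
width: 0.045
```

>>> step_arm(motion=[[0, 0, 0, -0.14, 0.045], [0, 0, 0, -0.29, 0.045], [0, 0, 0, -0.44, 0.045], [0, 0, 0, -0.59, 0.045], [0, 0, 0, -0.74, 0.045], [0, 0, 0, -0.89, 0.045], [0, 0, 0, -1.04, 0.045], [0, 0, 0, -1.19, 0.045], [0, 0, 0, -1.34, 0.045], [0, 0, 0, -1.49, 0.045], [0, 0, 0, -1.64, 0.045], [0, 0, 0, -1.79, 0.045]])

```text
time_s: 32.85
tcp_pos: [0.4892, -0.2882, 0.2345]
tool_rot: [0.875, 0.485, 0.005, 0.004]
force: [-0.4, -0.2, 0.3]
width: 0.045
```

```bash
python3 - <<'E'
from h import *
a=np.radians(75); rel([.5093-.074*np.cos(a),-.2172-.074*np.sin(a),.235],75)
E
```

```text
row [ 0.0001  0.001  -0.0005] spin -0.297 | now [ 0.4892 -0.2882  0.2345] yaw 57.97 rot z [ 0.013  -0.0014 -0.9999] j [-0.67  0.42  1.42  0.01  1.29 -0.11] w 0.045 F [-0.4 -0.2  0.3] t 32.85
```

>>> step_arm(motion=[[0, 0.001, 0, -0.14, 0.045], [0, 0.001, 0, -0.28, 0.045], [0, 0.001, 0, -0.297, 0.045], [0, 0.001, 0, -0.297, 0.045]])

```text
time_s: 33.25
tcp_pos: [0.49, -0.2886, 0.2343]
tool_rot: [0.794, 0.607, 0.005, 0.004]
force: [-0.1, -0.5, 1.0]
width: 0.0455
```

```bash
cat >> h.py <<'E'
def barfit(f):
    W=wcam(f);P=pts(f,W); L=[]
    for v in range(10,235,3):
        us=np.nonzero((P[v,230:330,2]>.128)&(P[v,230:330,2]<.16))[0]+230
        if 12<len(us)<60: 
            r=ray(f,W,us.mean(),v,.139); L.append([v,len(us),*r[:2],np.sort(P[v,us,2])[-8:].mean()])
    L=np.array(L); c=L[:,2:4].mean(0); d=np.linalg.svd(L[:,2:4]-c)[2][0]; d*=np.sign(d[1]); 
    y=np.degrees(np.arctan2(d[1],d[0])); n=np.array([-d[1],d[0]])
    print('bar yaw',y,'perp off from C',(c-np.array([.5095,-.217]))@n,'v',L[0,0],L[-1,0],'z',L[::6,4].round(4))
    return L
E
python3 - <<'E'
from h import *
chk(); f=wshot('w25'); barfit(f); barfit(dict(np.load('pics/w14.npz'))); barfit(dict(np.load('pics/w18.npz')))
E
```

```text
row [0. 0. 0.] spin 0.0 | now [ 0.49   -0.2886  0.2343] yaw 74.81 rot z [ 0.0126 -0.001  -0.9999] j [-0.67  0.42  1.42  0.01  1.3  -0.41] w 0.0455 F [-0.1 -0.5  1. ] t 33.25
tq [-0.011  0.084  0.004]
C in tool [ 0.074  -0.0001  0.0002]
bar yaw 78.24095739633826 perp off from C 0.0014652047532810301 v 10.0 190.0 z [0.147  0.1471 0.147  0.1468 0.1467 0.1469 0.1469 0.1465 0.1467 0.1468
 0.1466]
bar yaw 72.8540765435756 perp off from C 0.0004028772355757299 v 10.0 193.0 z [0.1475 0.1473 0.1468 0.1469 0.1467 0.1466 0.1467 0.1466 0.1463 0.1463
 0.1461]
bar yaw 127.50634168107958 perp off from C 0.0005106122447160638 v 10.0 232.0 z [0.1472 0.147  0.1473 0.1475 0.147  0.147  0.1471 0.1471 0.147  0.1474
 0.1473 0.1469 0.147 ]
```

View pics/w25.png

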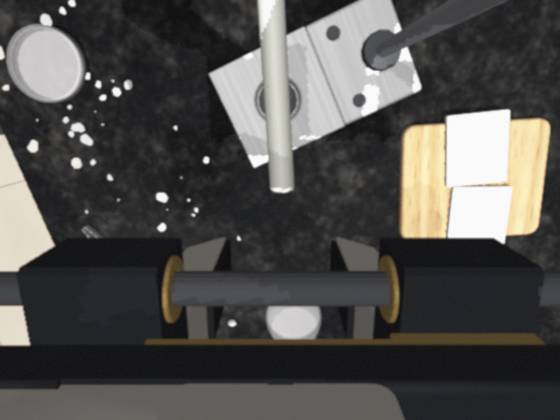

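```bash
python3 - <<'E'
from h import *
a=np.radians(78.2); rel([.5085-.045*np.cos(a),-.2170-.045*np.sin(a),.132],78.2)
e=.045
for k in range(1,13):
    a=k*np.radians(1.5); print([float(round(e*(1-np.cos(a)),4)),float(round(-e*np.sin(a),4)),0,float(round(a,3)),.01],end=', ')
E
```

```text
row [0.0288 0.0004 0.1024] spin -0.059 | now [ 0.49   -0.2886  0.2344] yaw 74.8 rot z [ 0.0128 -0.0011 -0.9999] j [-0.67  0.42  1.42  0.01  1.3  -0.41] w 0.0449 F [0.6 0.6 0.8] t 33.3
[0.0, -0.0012, 0, 0.026, 0.01], [0.0001, -0.0024, 0, 0.052, 0.01], [0.0001, -0.0035, 0, 0.079, 0.01], [0.0002, -0.0047, 0, 0.105, 0.01], [0.0004, -0.0059, 0, 0.131, 0.01], [0.0006, -0.007, 0, 0.157, 0.01], [0.0008, -0.0082, 0, 0.183, 0.01], [0.001, -0.0094, 0, 0.209, 0.01], [0.0012, -0.0105, 0, 0.236, 0.01], [0.0015, -0.0116, 0, 0.262, 0.01], [0.0019, -0.0128, 0, 0.288, 0.01], [0.0022, -0.0139, 0, 0.314, 0.01],
```

>>> step_arm(motion=[[0.029, 0, 0, -0.059, 0.045], [0.029, 0, 0.04, -0.059, 0.045], [0.029, 0, 0.08, -0.059, 0.045], [0.029, 0.0005, 0.102, -0.059, 0.045], [0.029, 0.0005, 0.102, -0.059, 0.045], [0.029, 0.0005, 0.102, -0.059, 0.045], [0.029, 0.0005, 0.102, -0.059, 0.02], [0.029, 0.0005, 0.102, -0.059, 0.01], [0.029, 0.0005, 0.102, -0.059, 0.01], [0.029, 0.0005, 0.102, -0.059, 0.01], [0.029, 0.0005, 0.102, -0.059, 0.01]])

```text
time_s: 34.4
tcp_pos: [0.4995, -0.2612, 0.133]
tool_rot: [0.776, 0.631, 0.005, 0.005]
force: [-0.8, -0.5, 2.4]
width: 0.0149
```

```bash
python3 - <<'E'
from h import *
chk()
E
```

```text
row [0. 0. 0.] spin 0.0 | now [ 0.4995 -0.2612  0.133 ] yaw 78.18 rot z [ 0.0133 -0.0018 -0.9999] j [-0.62  0.51  1.57  0.01  1.05 -0.42] w 0.0149 F [-0.8 -0.5  2.4] t 34.4
tq [-0.2    0.175  0.057]
C in tool [0.045  0.0006 0.    ]
```

>>> step_arm(motion=[[0, -0.0012, 0, 0.026, 0.01], [0.0001, -0.0024, 0, 0.052, 0.01], [0.0001, -0.0024, 0, 0.052, 0.01]])

```text
time_s: 34.7
tcp_pos: [0.4972, -0.2606, 0.133]
tool_rot: [0.793, 0.61, 0.005, 0.005]
force: [1.2, -0.0, -0.5]
width: 0.015
```

```bash
python3 - <<'E'
from h import *
chk()
E
```

```text
row [0. 0. 0.] spin 0.0 | now [ 0.4972 -0.2606  0.133 ] yaw 75.14 rot z [ 0.0136 -0.0021 -0.9999] j [-0.62  0.5   1.58  0.01  1.05 -0.37] w 0.015 F [ 1.2 -0.  -0.5] t 34.7
tq [-0.134 -0.049  0.186]
C in tool [0.045  0.0006 0.0001]
```

>>> step_arm(motion=[[0, -0.0012, 0, 0.026, 0.01], [0.0001, -0.0024, 0, 0.052, 0.01], [0.0001, -0.0024, 0, 0.052, 0.01]])

```text
time_s: 35.0
tcp_pos: [0.4947, -0.2599, 0.133]
tool_rot: [0.809, 0.588, 0.005, 0.005]
force: [-0.3, -0.1, 1.1]
width: 0.0153
```

```bash
python3 - <<'E'
from h import *
chk(); f=wshot('w26'); barfit(f)
E
```

```text
row [0. 0. 0.] spin 0.0 | now [ 0.4947 -0.2599  0.133 ] yaw 72.08 rot z [ 0.0135 -0.0021 -0.9999] j [-0.62  0.5   1.59  0.01  1.04 -0.32] w 0.0153 F [-0.3 -0.1  1.1] t 35.0
tq [-0.182 -0.017  0.137]
C in tool [0.0451 0.0007 0.0001]
bar yaw 72.83059784021773 perp off from C 0.001907908009351836 v 10.0 232.0 z [0.1473 0.1475 0.1473 0.1472 0.1473 0.1472 0.1475 0.1474 0.1469 0.147
 0.147  0.1466 0.1471]
```

>>> step_arm(motion=[[0, -0.0012, 0, 0.026, 0.01], [0.0001, -0.0024, 0, 0.052, 0.01], [0.0001, -0.0024, 0, 0.052, 0.01]])

```text
time_s: 35.35
tcp_pos: [0.4924, -0.259, 0.133]
tool_rot: [0.824, 0.567, 0.005, 0.005]
force: [0.0, -0.1, 0.5]
width: 0.0151
```

```bash
python3 - <<'E'
from h import *
chk(); f=wshot('w27'); barfit(f)
E
```

```text
row [0. 0. 0.] spin 0.0 | now [ 0.4924 -0.259   0.133 ] yaw 69.07 rot z [ 0.0134 -0.0019 -0.9999] j [-0.63  0.49  1.59  0.01  1.04 -0.26] w 0.0151 F [ 0.  -0.1  0.5] t 35.35
tq [-0.148 -0.017  0.01 ]
C in tool [0.0451 0.0009 0.0001]
bar yaw 69.44674901505547 perp off from C 0.0016797319810935422 v 10.0 232.0 z [0.1474 0.1474 0.1473 0.1475 0.147  0.147  0.1472 0.1471 0.1472 0.1471
 0.1468 0.1471 0.147 ]
```

View pics/w27.png

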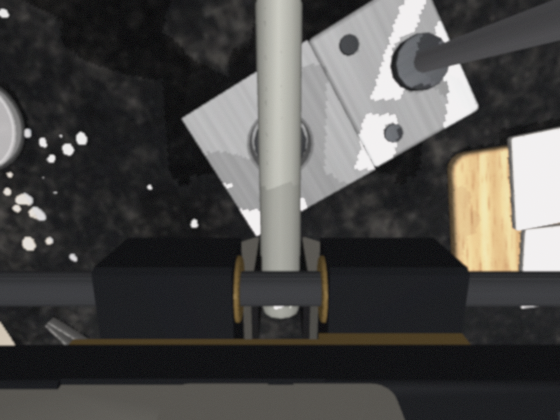

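>>> step_arm(motion=[[0, -0.0012, 0, 0.026, 0.01], [0.0001, -0.0024, 0, 0.052, 0.01], [0.0001, -0.0035, 0, 0.079, 0.01], [0.0002, -0.0047, 0, 0.105, 0.01], [0.0002, -0.0047, 0, 0.105, 0.01]])

```text
time_s: 35.9
tcp_pos: [0.488, -0.2571, 0.1329]
tool_rot: [0.852, 0.523, 0.005, 0.004]
force: [0.2, -0.4, 0.3]
width: 0.0151
```

```bash
python3 - <<'E'
from h import *
chk(); f=wshot('w28'); barfit(f)
f=vision.grab_frame('side'); save(f,'s28'); a=f['color'][170:320,230:390,::-1]; cv2.imwrite('pics/s28z.png',cv2.resize(a,None,fx=4.5,fy=4,interpolation=cv2.INTER_CUBIC))
for n in ['w25','w14']:
    f=dict(np.load('pics/%s.npz'%n)); a=f['color'][50:150,210:340,::-1].astype(float); a=np.clip(a*1.6,0,255).astype(np.uint8); cv2.imwrite('pics/%sz.png'%n,cv2.resize(a,None,fx=5,fy=5,interpolation=cv2.INTER_CUBIC))
E
```

```text
row [0. 0. 0.] spin 0.0 | now [ 0.488  -0.2571  0.1329] yaw 63.05 rot z [ 0.0134 -0.0019 -0.9999] j [-0.63  0.49  1.61  0.01  1.03 -0.16] w 0.0151 F [ 0.2 -0.4  0.3] t 35.9
tq [-0.158  0.084 -0.056]
C in tool [0.0452 0.0009 0.0002]
bar yaw 63.11596484350236 perp off from C 0.0015727557926436759 v 10.0 232.0 z [0.1474 0.1471 0.1472 0.1473 0.1475 0.1473 0.147  0.1472 0.1469 0.147
 0.147  0.1468 0.1467]
```

View pics/s28z.png

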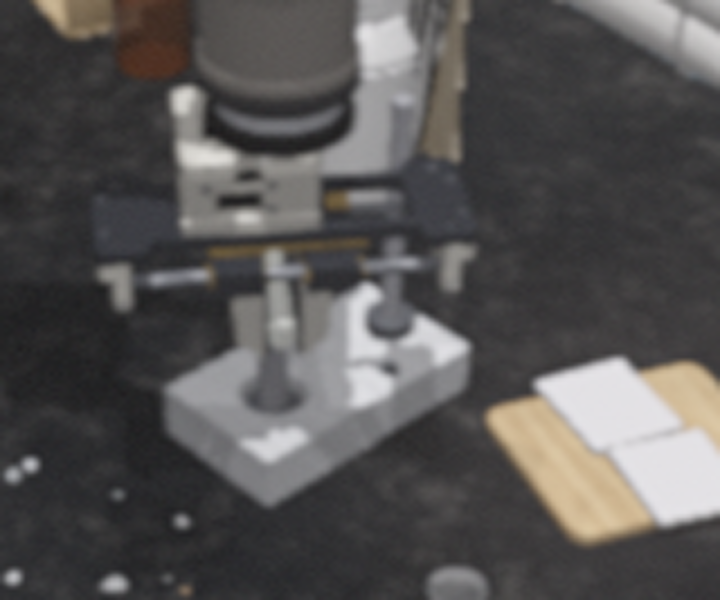

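View pics/w25z.png

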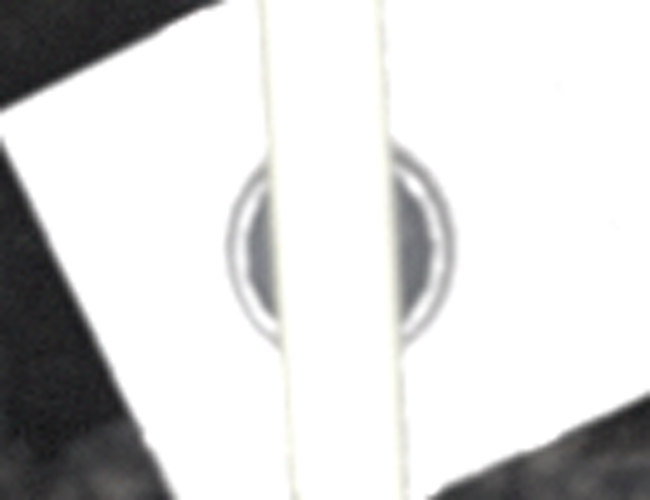

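View pics/w14z.png

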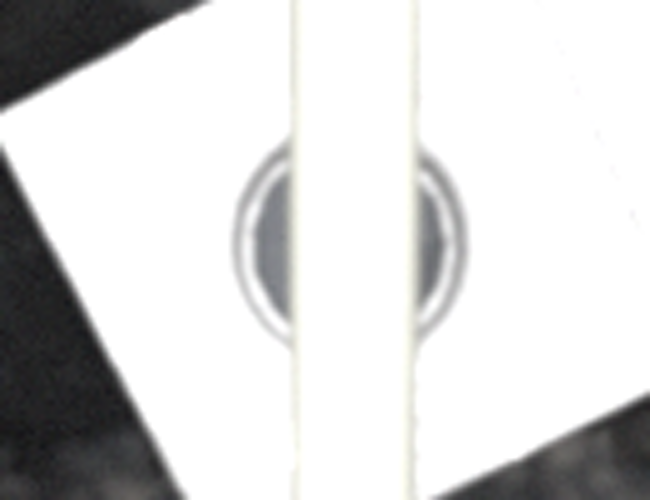

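>>> step_arm(motion=[[0, -0.0012, 0, 0.026, 0.01], [0.0001, -0.0024, 0, 0.052, 0.01], [0.0001, -0.0035, 0, 0.079, 0.01], [0.0002, -0.0047, 0, 0.105, 0.01], [0.0002, -0.0047, 0, 0.105, 0.01]])

```text
time_s: 36.5
tcp_pos: [0.4838, -0.2547, 0.1329]
tool_rot: [0.879, 0.477, 0.005, 0.004]
force: [0.4, 0.1, 1.6]
width: 0.0149
```

```bash
python3 - <<'E'
from h import *
chk()
E
```

```text
row [0. 0. 0.] spin 0.0 | now [ 0.4838 -0.2547  0.1329] yaw 57.04 rot z [ 0.0134 -0.0019 -0.9999] j [-0.63  0.48  1.62  0.01  1.03 -0.06] w 0.0149 F [0.4 0.1 1.6] t 36.5
tq [-0.11   0.105  0.003]
C in tool [0.0453 0.0009 0.0003]
```

>>> step_arm(motion=[[0, -0.0012, 0, 0.026, 0.01], [0.0001, -0.0024, 0, 0.052, 0.01], [0.0001, -0.0035, 0, 0.079, 0.01], [0.0002, -0.0047, 0, 0.105, 0.01], [0.0002, -0.0047, 0, 0.105, 0.01]])

```text
time_s: 37.0
tcp_pos: [0.4799, -0.2519, 0.1328]
tool_rot: [0.903, 0.43, 0.006, 0.004]
force: [0.4, -0.5, 0.1]
width: 0.0147
```

```bash
python3 - <<'E'
from h import *
chk()
E
```

```text
row [0. 0. 0.] spin 0.0 | now [ 0.4799 -0.2519  0.1328] yaw 50.96 rot z [ 0.0133 -0.0018 -0.9999] j [-0.63  0.47  1.64  0.01  1.02  0.05] w 0.0147 F [ 0.4 -0.5  0.1] t 37.0
tq [-0.286  0.137  0.017]
C in tool [0.0455 0.001  0.0003]
```

>>> step_arm(motion=[[0, -0.0012, 0, 0.026, 0.01], [0.0001, -0.0024, 0, 0.052, 0.01], [0.0001, -0.0035, 0, 0.079, 0.01], [0.0001, -0.0035, 0, 0.079, 0.01]])

```text
time_s: 37.4
tcp_pos: [0.4771, -0.2495, 0.1328]
tool_rot: [0.919, 0.394, 0.006, 0.003]
force: [-0.3, 0.1, 1.5]
width: 0.0149
```

```bash
python3 - <<'E'
from h import *
chk(); barfit(wshot('w29'))
E
```

```text
row [0. 0. 0.] spin 0.0 | now [ 0.4771 -0.2495  0.1328] yaw 46.37 rot z [ 0.0133 -0.0018 -0.9999] j [-0.63  0.47  1.65  0.01  1.02  0.13] w 0.0149 F [-0.3  0.1  1.5] t 37.4
tq [-0.246  0.117  0.004]
C in tool [0.0456 0.001  0.0004]
bar yaw 46.372343821853384 perp off from C 0.001564340711357744 v 10.0 232.0 z [0.1474 0.1473 0.1473 0.1471 0.1473 0.1471 0.1467 0.147  0.1473 0.1469
 0.1471 0.1467 0.1469]
```

>>> step_arm(motion=[[0, -0.0012, 0, 0.026, 0.01], [0.0001, -0.0024, 0, 0.052, 0.01], [0.0001, -0.0035, 0, 0.079, 0.01], [0.0002, -0.0047, 0, 0.105, 0.01], [0.0002, -0.0047, 0, 0.105, 0.01]])

```text
time_s: 37.95
tcp_pos: [0.4738, -0.246, 0.1327]
tool_rot: [0.939, 0.345, 0.006, 0.003]
force: [0.8, -0.5, -0.1]
width: 0.0148
```

```bash
python3 - <<'E'
from h import *
chk()
E
```

```text
row [0. 0. 0.] spin 0.0 | now [ 0.4738 -0.246   0.1327] yaw 40.35 rot z [ 0.0131 -0.0016 -0.9999] j [-0.63  0.46  1.66  0.01  1.01  0.24] w 0.0148 F [ 0.8 -0.5 -0.1] t 37.95
tq [-0.205  0.029 -0.046]
C in tool [0.0457 0.001  0.0004]
```

>>> step_arm(motion=[[0, -0.0012, 0, 0.026, 0.01], [0.0001, -0.0024, 0, 0.052, 0.01], [0.0001, -0.0024, 0, 0.052, 0.01]])

```text
time_s: 38.25
tcp_pos: [0.4723, -0.244, 0.1327]
tool_rot: [0.947, 0.32, 0.006, 0.003]
force: [1.2, -1.5, 0.1]
width: 0.0151
```

```bash
python3 - <<'E'
from h import *
chk()
E
```

```text
row [0. 0. 0.] spin 0.0 | now [ 0.4723 -0.244   0.1327] yaw 37.31 rot z [ 0.0133 -0.0017 -0.9999] j [-0.62  0.46  1.66  0.01  1.01  0.29] w 0.0151 F [ 1.2 -1.5  0.1] t 38.25
tq [-0.203 -0.069  0.038]
C in tool [0.0457 0.0011 0.0004]
```

>>> step_arm(motion=[[0, -0.0012, 0, 0.026, 0.01], [0.0001, -0.0024, 0, 0.052, 0.01], [0.0001, -0.0024, 0, 0.052, 0.01]])

```text
time_s: 38.55
tcp_pos: [0.471, -0.2421, 0.1327]
tool_rot: [0.956, 0.295, 0.006, 0.003]
force: [1.7, -1.4, -0.8]
width: 0.0152
```

```bash
python3 - <<'E'
from h import *
chk()
E
```

```text
row [0. 0. 0.] spin 0.0 | now [ 0.471  -0.2421  0.1327] yaw 34.27 rot z [ 0.0134 -0.002  -0.9999] j [-0.62  0.45  1.67  0.01  1.01  0.35] w 0.0152 F [ 1.7 -1.4 -0.8] t 38.55
tq [-0.314 -0.104  0.225]
C in tool [0.0457 0.001  0.0005]
```

>>> step_arm(motion=[[0, -0.0012, 0, 0.026, 0.01], [0, -0.0016, 0, 0.035, 0.01], [0, -0.0016, 0, 0.035, 0.01], [0, -0.0016, 0, 0.035, 0.01], [0, -0.0016, 0, 0.035, 0.01]])

```text
time_s: 39.05
tcp_pos: [0.4701, -0.2407, 0.1326]
tool_rot: [0.961, 0.278, 0.006, 0.003]
force: [1.0, -2.0, -0.9]
width: 0.0154
```

```bash
python3 - <<'E'
from h import *
chk(); barfit(wshot('w30'))
E
```

```text
row [0. 0. 0.] spin 0.0 | now [ 0.4701 -0.2407  0.1326] yaw 32.28 rot z [ 0.0133 -0.0019 -0.9999] j [-0.62  0.45  1.67  0.01  1.01  0.38] w 0.0154 F [ 1.  -2.  -0.9] t 39.05
tq [-0.445 -0.151  0.23 ]
C in tool [0.0457 0.0011 0.0005]
bar yaw 33.49707944698731 perp off from C 0.002517434045896206 v 10.0 232.0 z [0.1477 0.1477 0.1477 0.1474 0.1476 0.1472 0.1472 0.1471 0.1476 0.1467
 0.1468 0.1471 0.1469]
```

>>> step_arm(motion=[[0, -0.0008, 0, 0.017, 0.01], [0, -0.0016, 0, 0.035, 0.01], [0, -0.0016, 0, 0.035, 0.01], [0, -0.0016, 0, 0.035, 0.01], [0, -0.0016, 0, 0.035, 0.01]])

```text
time_s: 39.6
tcp_pos: [0.4692, -0.2394, 0.1326]
tool_rot: [0.965, 0.261, 0.006, 0.003]
force: [1.5, -1.7, -1.4]
width: 0.0149
```

```bash
python3 - <<'E'
from h import *
chk(); barfit(wshot('w31'))
E
```

```text
row [0. 0. 0.] spin 0.0 | now [ 0.4692 -0.2394  0.1326] yaw 30.27 rot z [ 0.0134 -0.002  -0.9999] j [-0.62  0.45  1.68  0.01  1.    0.42] w 0.0149 F [ 1.5 -1.7 -1.4] t 39.6
tq [-0.444 -0.139  0.27 ]
C in tool [0.0458 0.001  0.0005]
bar yaw 31.688171444315532 perp off from C 0.002669142521150873 v 10.0 232.0 z [0.1476 0.1474 0.1477 0.1478 0.1474 0.1476 0.1474 0.1472 0.1473 0.1469
 0.1468 0.1466 0.1468]
```

>>> step_arm(motion=[[0, 0.001, 0, -0.02, 0.01], [0.0001, 0.003, 0, -0.05, 0.01], [0.0001, 0.003, 0, -0.05, 0.01], [0.0001, 0.003, 0, -0.05, 0.02], [0.0001, 0.003, 0, -0.05, 0.03], [0.0001, 0.003, 0, -0.05, 0.045], [0.0001, 0.003, 0, -0.05, 0.045], [0.0001, 0.003, -0.04, -0.05, 0.045], [0.0001, 0.003, -0.08, -0.05, 0.045], [-0.02, 0.003, -0.1, -0.05, 0.045], [-0.03, 0.003, -0.1, -0.05, 0.045], [-0.03, 0.003, -0.1, -0.05, 0.045]])

```text
time_s: 40.85
tcp_pos: [0.4425, -0.2573, 0.2321]
tool_rot: [0.959, 0.284, 0.006, 0.003]
force: [-0.0, 0.6, -0.2]
width: 0.045
```

```bash
python3 - <<'E'
from h import *
chk(); f=wshot('w32'); barfit(f)
W=wcam(f)
f2=vision.grab_frame('side'); save(f2,'s32'); a=f2['color'][170:320,230:390,::-1]; cv2.imwrite('pics/s32z.png',cv2.resize(a,None,fx=4.5,fy=4,interpolation=cv2.INTER_CUBIC))
E
```

```text
row [0. 0. 0.] spin 0.0 | now [ 0.4425 -0.2573  0.2321] yaw 33.05 rot z [ 0.0131 -0.0019 -0.9999] j [-0.68  0.32  1.58  0.01  1.24  0.31] w 0.045 F [-0.   0.6 -0.2] t 40.85
tq [-0.118  0.113  0.04 ]
C in tool [0.0778 0.0029 0.0008]
bar yaw 33.10025431587123 perp off from C 0.0018947623028193216 v 10.0 187.0 z [0.1474 0.1472 0.1472 0.1473 0.147  0.1468 0.1468 0.147  0.1464 0.1467]
```

View pics/w32.png

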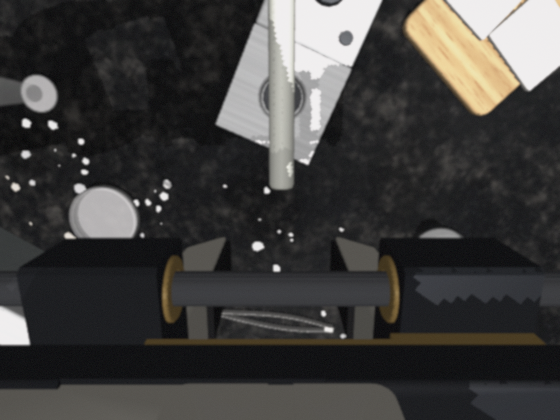

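View pics/s32z.png

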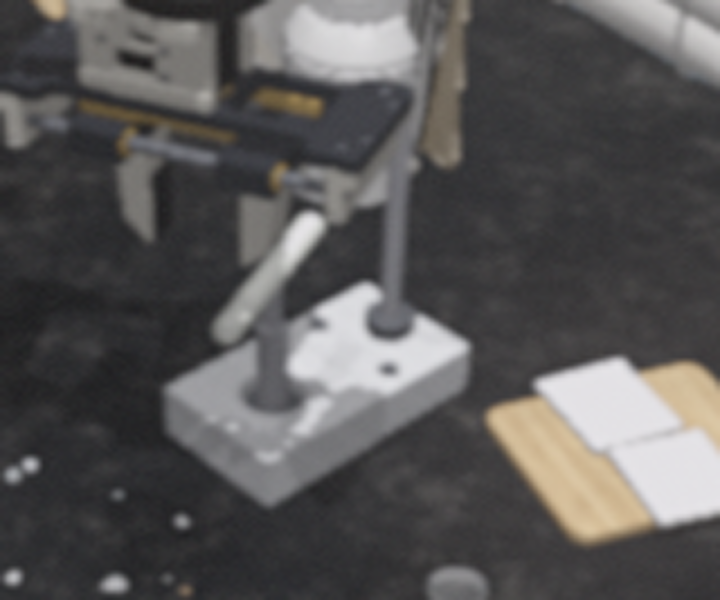

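>>> step_arm(motion=[[-0.03, 0, -0.04, 0, 0.06], [-0.06, 0, -0.08, 0, 0.06], [-0.08, 0, -0.1, 0, 0.06], [-0.08, 0, -0.1, 0, 0.06], [-0.08, 0, -0.1, 0, 0.06]])

```text
time_s: 41.45
tcp_pos: [0.375, -0.2998, 0.329]
tool_rot: [0.959, 0.284, 0.005, 0.001]
force: [-0.1, -0.2, -0.8]
width: 0.0602
```

```bash
python3 - <<'E'
from h import *
f=vision.grab_frame('top'); save(f,'top33'); P=pts(f); P0=pts(dict(np.load('pics/top0.npz')))
for n,(u,v) in dict(bottle=(265,155),glass=(273,267),flask=(407,242),small=(205,233)).items(): print(n,P0[v-3:v+4,u-3:u+4].reshape(-1,3).mean(0).round(4),P[v-3:v+4,u-3:u+4].reshape(-1,3).mean(0).round(4))
f=vision.grab_frame('side'); save(f,'s33'); chk()
E
```

```text
bottle [nan nan nan] [nan nan nan]
glass [ 0.382  -0.0185  0.0325] [ 0.382  -0.0185  0.0326]
flask [ 0.4611 -0.4286  0.0571] [ 0.4611 -0.4286  0.057 ]
small [0.4856 0.1801 0.1137] [nan nan nan]
row [0. 0. 0.] spin 0.0 | now [ 0.3752 -0.2992  0.3283] yaw 33.14 rot z [ 0.0096  0.0028 -0.9999] j [-0.84  0.2   1.47  0.01  1.47  0.15] w 0.0597 F [ 0.6 -0.2 -0.3] t 41.55
tq [-0.086  0.172 -0.009]
C in tool [0.1571 0.0047 0.0015]
```

View pics/top33.png

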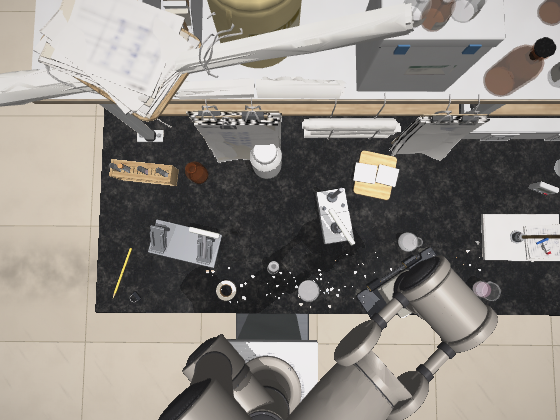

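View pics/s33.png

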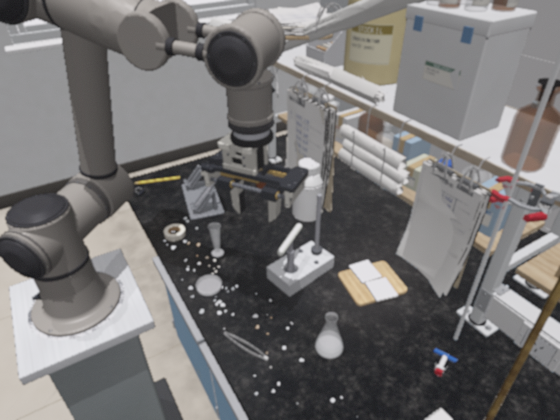

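```bash
python3 - <<'E'
from h import *
f=np.load('pics/top0.npz')['color'].astype(int); g=cv2.imread('pics/top33.png')[:,:,::-1].astype(int)
print('small-key region diff',abs(f-g)[222:255,186:225].mean())
print(ctrl.close_job())
E
```

```text
small-key region diff 0.8207718207718208
the job is handed in; nothing more can be done
None
```

The large key is standing upright and fully home in the socket, and the screw is turned clockwise to what I believe is its stop. I inferred the tightness from torque; I could not read the screw angle directly. The job was handed in at about 41.5 s of the 72 s allowed.

**Getting it home:** I picked the large key off the rest by one side of its bar. It first slipped off the rest's ledge while still leaning, so I stood it upright against the side face of the foot block. I then lowered it into the socket, let go and backed off before turning anything. The bar's centre line measured about 139 mm over the worktop, which is fully home.

**Tightening:** I took it again nearer the middle and turned it clockwise, re-gripping at both ends of the bar to clear the rod.

**Check that disagreed:**
- The bar turned about 220° in all, more than the roughly 177° that the screw's travel plus the play in the socket allow.
- Torque rose to about 0.4 N m near 163°, fell to zero, stayed near zero for about 20°, then rose again about 60° later. I read this as the screw reaching its stop and the key slipping one hex position in the socket.
- I then tightened again until I read about 0.35 N m, well above the 0.1 N m friction, and eased off before letting go.

**Final checks:**
- After the last release the bar was level, and its height still put the key fully home.
- The bar's centre measured about 2 mm to one side of the socket's centre, so the key may lean by up to about 1°.
- The measuring glass and flask read the same positions as at the start.
- The small key's area of the overhead picture is unchanged. The bottle gave no depth reading and was checked only by eye; it looks unmoved.

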